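# Close the vent and fit the purifier cartridges

## Task

Lift the dust cap off the vent cup and stand it in the middle of the steel dish, then take the white taper plug by its stem, seat it fully home in the cup, rock it about ten degrees there to check that it is not stuck, and let it sit fully home again. Next click every purifier cartridge that is on the bench onto the rack's spring clips in size order, thinnest at the right-hand end and thickest at the left, each at the station for its own size (the white patch below is as wide as its cartridge; a missing size leaves its station empty). Finally throw the gas supply lever all the way over towards the rack, and leave everything else on the bench standing where it is.

Things in the scene. Friction and masses are not known exactly. Their poses are not given: they have to be found in the camera images.
- plug: white taper plug, 90 mm tall, 0.2 kg: a cone 24 mm wide at its tip and 52 mm wide 36 mm above it, a collar 56 mm wide from 36 to 44 mm, then a round stem 22 mm wide up to 90 mm, by which it is held. Origin: centre of the tip; z runs up the stem. It starts standing on its tip on the table inside the parking ring.
- cap: grey dust cap that starts lying on the rim of the vent cup, closing it: a disc 72 mm wide and 8 mm thick with a boss 40 mm wide, 6 mm deep below it (which drops loosely into the cup) and a round knob 20 mm wide, 30 mm tall on top. Origin: centre of the boss's underside, 6 mm below the disc; z up; 44 mm tall in all. 0.08 kg.
- dish_in (a point): centre of the inner floor, 4 mm above the table, of the open square steel dish, 104 mm wide outside, 96 mm inside, 14 mm high, fixed.
- seat (a point): on the axis of the vent block's taper cup, where the centre of the plug's tip lies (within about 2 mm) when the plug is home; z up. The cup is a steel funnel matching the plug's cone, 21 degrees half angle (it does not lock), rim 33 mm above this point, 60 mm above the table, 62 mm wide outside, on a fixed round foot 84 mm wide. Home, the plug's collar stands about 4 mm above the rim.
- park: grey plastic parking ring fixed on the table, 62 mm outside, 46 mm inside, 14 mm high, which surrounds the plug's tip at the start. Origin: centre of its underside.
- rack: fixed rack: dark base plate 120 x 330 x 12 mm with two aluminium rails along its y axis (at x = +-42 mm, each 12 mm thick, tops 50 mm above the table, open between them down to the plate). Four stations, 90 mm apart, with a pair of 10 mm long steel spring jaws on each rail, reaching 80 mm above the table. Origin: centre of the underside; x points away from the robot, y along the rails to its left.
- supply (a joint): gas supply lever, rad: about 0 (0 to 0.15 at the start) leaning right (-y), away from the rack: shut; 1.0 is its end stop, leaning left towards the rack: open. It swings through the upright at 0.5 with light friction (about 1 N at the ball) and stays where it is left.
- supply_tip (a point): centre of the black ball (26 mm) on the end of the supply lever, 75 mm above the table at either end of its swing; the pivot is 60 mm from it, 22 mm above the table, on a fixed grey block 50 x 70 x 25 mm. At joint value 0.5 the lever is upright. This point's y axis is the hinge axis (level, pointing at right angles to the swing); its x axis points the opening way, level at joint value 0, tipping down with the lever.
- cartridge1: purifier cartridge, size 1 of 4: white square canister 24 x 24 mm in section and 60 mm long, with a round steel neck 20 mm wide out of each end (to 52 mm from the centre, then a brass nipple to 58 mm). Origin: its centre, 12 mm above the table as it lies; x runs along its length (it works either way round and with any side up). 0.10 kg or so. May be absent.
- station1 (a point): station 1 of the rack (right-hand end, thinnest: for cartridge1): where the centre of a clicked-in cartridge lies, 60 mm above the table; x along the cartridge, y along the rails, z up. The jaws stand 15 mm apart at rest; pushing the cartridge straight down (under 20 N in all) spreads them, then they close over its necks.
- cartridge2: purifier cartridge, size 2 of 4: white square canister 34 x 34 mm in section and 60 mm long, with a round steel neck 20 mm wide out of each end (to 52 mm from the centre, then a brass nipple to 58 mm). Origin: its centre, 17 mm above the table as it lies; x runs along its length (it works either way round and with any side up). 0.15 kg or so. May be absent.
- station2 (a point): station 2 of the rack (second from the right: for cartridge2): where the centre of a clicked-in cartridge lies, 60 mm above the table; x along the cartridge, y along the rails, z up. The jaws stand 15 mm apart at rest; pushing the cartridge straight down (under 20 N in all) spreads them, then they close over its necks.
- cartridge3: purifier cartridge, size 3 of 4: white square canister 44 x 44 mm in section and 60 mm long, with a round steel neck 20 mm wide out of each end (to 52 mm from the centre, then a brass nipple to 58 mm). Origin: its centre, 22 mm above the table as it lies; x runs along its length (it works either way round and with any side up). 0.20 kg or so. May be absent.
- station3 (a point): station 3 of the rack (third from the right: for cartridge3): where the centre of a clicked-in cartridge lies, 60 mm above the table; x along the cartridge, y along the rails, z up. The jaws stand 15 mm apart at rest; pushing the cartridge straight down (under 20 N in all) spreads them, then they close over its necks.
- cartridge4: purifier cartridge, size 4 of 4: white square canister 54 x 54 mm in section and 60 mm long, with a round steel neck 20 mm wide out of each end (to 52 mm from the centre, then a brass nipple to 58 mm). Origin: its centre, 27 mm above the table as it lies; x runs along its length (it works either way round and with any side up). 0.25 kg or so. May be absent.
- station4 (a point): station 4 of the rack (left-hand end, thickest: for cartridge4): where the centre of a clicked-in cartridge lies, 60 mm above the table; x along the cartridge, y along the rails, z up. The jaws stand 15 mm apart at rest; pushing the cartridge straight down (under 20 N in all) spreads them, then they close over its necks.
- reagent: amber glass jar, 56 mm wide, 110 mm tall; a bystander to be left alone. Origin: its underside.
- beaker: glass beaker, 60 mm wide, 70 mm tall; a bystander to be left alone. Origin: its underside.
- vial: small glass vial, 28 mm wide, 45 mm tall, standing between the vent block and the parking ring; a bystander to be left alone. Origin: its underside.
- wrench: wrench 150 mm long lying near the robot; a bystander to be left alone.
- notepad: paper pad 140 x 100 x 12 mm; a bystander to be left alone. Origin: its underside.
- solvent: white plastic bottle, 64 mm wide, 150 mm tall; a bystander to be left alone. Origin: its underside.

How it is judged:
On the way, in this order (a step that is already met when the one before it is completed fails the run):
1. the dust cap lies upright in the dish (horizontal distance between cap and dish_in below 0.025 m and z of cap in the frame of dish_in below 0.008 m and angle between cap's own z axis and vertical below 0.15 rad), for 0.2 s.
2. the plug is seated fully home in the cup (horizontal distance between plug and seat below 0.004 m and z of plug in the frame of seat below 0.0045 m and angle between plug's own z axis and vertical below 0.06 rad), for 0.2 s.
3. the plug, still in the cup, is rocked by more than 6 degrees (angle between plug's own z axis and vertical above 0.1 rad and horizontal distance between plug and seat below 0.02 m and z of plug in the frame of seat below 0.025 m), for 0.05 s.
4. the plug is fully home again (all of step 2), for 0.3 s.
5. every cartridge present is clicked in at its own station, with the plug home (all of step 4 and horizontal distance between cartridge1 and station1 below 0.01 m and z of cartridge1 in the frame of station1 between -0.004 and 0.004 m and angle between the x axis of cartridge1 and the x axis of station1, either way round below 0.09 rad and horizontal distance between cartridge2 and station2 below 0.01 m and z of cartridge2 in the frame of station2 between -0.004 and 0.004 m and angle between the x axis of cartridge2 and the x axis of station2, either way round below 0.09 rad and horizontal distance between cartridge3 and station3 below 0.01 m and z of cartridge3 in the frame of station3 between -0.004 and 0.004 m and angle between the x axis of cartridge3 and the x axis of station3, either way round below 0.09 rad and horizontal distance between cartridge4 and station4 below 0.01 m and z of cartridge4 in the frame of station4 between -0.004 and 0.004 m and angle between the x axis of cartridge4 and the x axis of station4, either way round below 0.09 rad), for 0.2 s.
6. the supply lever is thrown over to open (value of joint supply above 0.85 rad), for 0.1 s.
At the end, for the whole second after the job is handed in: Cap upright in the dish (within 25 mm of its centre), plug home (4 mm sideways, 4.5 mm in height, upright within 0.06 rad), every cartridge present at its own station (10 mm level, 4 mm in height, aligned within 0.09 rad), all at rest, and the supply lever beyond 0.85 rad (all of step 1 and all of step 5 and linear speed of each of plug, cap, cartridge1, cartridge2, cartridge3, cartridge4 below 0.02 m/s and value of joint supply above 0.85 rad); the robot touches nothing.
It fails at once if a bystander is shoved more than 6 cm (distance of any of reagent, beaker, vial, wrench, notepad, solvent from where it was at the start of the episode above 0.06 m).
It fails at once if a jar, beaker, vial or bottle is tipped over (angle between any of reagent, beaker, vial, solvent's own z axis and vertical above 0.6 rad).
Of cartridge1, cartridge2, cartridge3, cartridge4 only 3 to 4 are there at a start; the rules pass over those that are not, and their reading is None.
At some moment in a run one of cartridge1, cartridge2, cartridge3, cartridge4 may be knocked a few centimetres aside while the robot is not near it.
It also fails if it takes over 208 s, if anything falls off the work surface, if the arm or the gripper's body presses on something with over 40 N, if the wrist force passes 120 N, or if a joint passes its speed limit or range.

## Robot

A 6-joint arm with a two-finger parallel gripper is mounted at the origin on the work surface. World frame = base frame: x ahead of the robot, y to its left, z up, the work surface at z = 0. Lengths are in m, angles in rad, forces in N, time in s.
With the tool pointing down it reaches from about 0.3 to 0.775 m from the base axis. Payload 14.6 kg.
Tool frame: the origin (TCP) lies between the finger pads; the fingertips stand 19 mm ahead of it and the grasp point (between the pads) is the TCP (ctrl.finger_overhang is the distance from the TCP to the fingertips, in m); z points along the fingers, y is the direction in which the jaws open and shut (so a half turn about z gives the same grasp; the last joint's range is limited). The gripper opens to 94 mm and grips with 3 to 60 N. Pads are 16 mm wide; open, the fingers measure 119 mm over their backs; the gripper's body (75 mm by 177 mm) begins 78 mm behind the grasp point.
Start: joints at [-1.286, 0.3, 1.521, -0, 1.321, -0.067], TCP at [0.19, -0.516, 0.224] pointing down, gripper open.
Joint ranges: [-3.03, 3.03], [-0.79, 2.21], [0.23, 2.52], [-1.04, 4.18], [0, 3.07], [-2.55, 2.55]. Speed limits (rad/s): [2.22, 2.22, 2.57, 3.14, 3.14, 3.14].

## Interface

Orientations are given as [roll, pitch, yaw] about the fixed x, y, z axes, in that order (R = Rz(yaw) Ry(pitch) Rx(roll)).
In Python, from station import ctrl gives the robot as it stands.
- The arm moves only by the tool send_rows, never from a script. Its argument "series" is a list of rows, each a list of 7 numbers: the turn, a rotation vector about the tool's x, y, z in degrees, then the shift along the tool's x, y, z in m, then the gripper's target within -1 to 1 (fully open at 1, half-way at 0, shut at -1). A call has 1 to 8 rows; each row is the pose to reach, as a shift and turn from the pose commanded when the call began, along the tool's axes at that moment; what a row does not reach only later rows make up. A row lasts 1/10 s, in which the tool goes at most 50 mm and 8.59 degrees, less where a joint would pass 70% of its speed; a pose out of reach is approached as far as the arm can. A call with a gripper value outside its range is refused whole. The fingers move at their own pace and stop on an object; "force" is the grip in N (left out, the last holds). Time passes only in rows, so rows that repeat a pose let the fingers close. It gives the time, the measured TCP pose, the force and the opening at its end, in the units of the state.
- ctrl.get_obs(): the state, without advancing time (a new reading comes with each control period).
- ctrl.camera(name): name is "side" or "top"; returns a dict with "pixels" (420x560x3 uint8, red, green, blue), "z_map" (420x560 float32, m along the optical axis (not along the pixel's ray), 0 where there is no reading), "fov_y" (degrees; the focal length in pixels is half the picture's height over the tangent of half this angle, whatever the lens; pixels are square), "cx", "cy" (the principal point, pixels), "R" (3x3) and "t" (3): a world point X has camera coordinates R X + t. Camera axes: x right, y down, z forward; pixel columns grow to the right and rows downward; lengths in m; the calibration is good to about 2 mm. A picture is of the moment at which its call begins.
- ctrl.hand_in(): hands the job in, once; it reports no verdict.
The state is a dict: "time_s": time; "qpos": joint angles; "joint_vel": joint speeds; "tau": joint torques, N m; "ee_pos": TCP position; "eef_rot": TCP orientation; "force": force on the tool from outside, world axes, zero at the start; "moment": the same for the moment, N m; "grip_width": finger opening in m.
Only numpy, scipy, OpenCV 4.12 (cv2) and the standard library are available. Lean on these libraries where they do the work, as an engineer would, in place of code of your own. Each camera call takes 0.05 s, during which the arm holds its last target.

## Working session

There is one attempt and no reset: what is moved stays moved. The work goes in short steps, Python scripts to look and compute and a tool call to move; the robot and the scene stay as the last step left them, time stands still between calls to the robot, and variables do not carry over. Pictures are saved under pics/ and viewed, and the job is handed in when it is done.

Besides the shell and the picture viewer there is one more tool, called after "Call:" as name([rows], argument=value, ...), one row to a line, values as JSON. send_rows: Moves the arm, as the interface text tells. Its arguments: {"type":"object","properties":{"series":{"type":"array"},"force":{"type":"number"}},"required":["series"]}

```bash
ls; mkdir -p pics; python3 - <<'E'
from station import ctrl
import cv2
print(ctrl.get_obs())
for n in("side","top"):
    c=ctrl.camera(n); cv2.imwrite(f"pics/{n}0.png",c["pixels"][:,:,::-1]); print(n,c["fov_y"],c["cx"],c["cy"],c["R"],c["t"],(c["z_map"]>0).mean(),[k for k in c])
E
```

```text
pics
{'time_s': 0.0, 'qpos': array([-1.28559035e+00,  3.00465126e-01,  1.52160499e+00,  1.56668454e-05,
        1.32069134e+00, -6.66052354e-02]), 'joint_vel': array([-0.00039784, -0.00025703,  0.00110323, -0.00091825, -0.00019054,
        0.00097862]), 'tau': array([-7.82476745e-04, -5.31814992e+01, -3.52735662e+01,  7.07678357e-02,
        2.43098818e-02, -8.69456562e-05]), 'ee_pos': array([ 0.18945735, -0.51607437,  0.22387948]), 'eef_rot': array([-3.14042745e+00, -9.29322797e-05,  3.51807272e-01]), 'force': array([ 0.41782315,  0.52091267, -0.03506453]), 'moment': array([ 0.00213494, -0.04780971,  0.02561608]), 'grip_width': 0.09414952726744982}
side 47.867576898046934 271.7052858323745 207.9620630751905 [[-0.97651963 -0.21523848  0.00904466]
 [-0.1643104   0.71699613 -0.67743535]
 [ 0.13932516 -0.66301505 -0.73552671]] [0.54153697 0.10068935 1.19357892] 0.9957950680272109 ['pixels', 'z_map', 'fov_y', 'cx', 'cy', 'R', 't']
top 55.20893660032446 288.9661825105567 205.70218014716482 [[ 0.02008116 -0.99977767  0.00643168]
 [-0.99015638 -0.02077835 -0.13841463]
 [ 0.1385175  -0.00358884 -0.99035348]] [0.05531956 0.55036453 1.09941576] 0.9960459183673469 ['pixels', 'z_map', 'fov_y', 'cx', 'cy', 'R', 't']
```

View pics/top0.png

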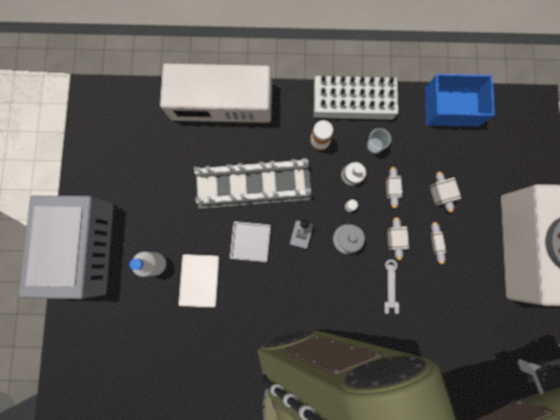

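View pics/side0.png

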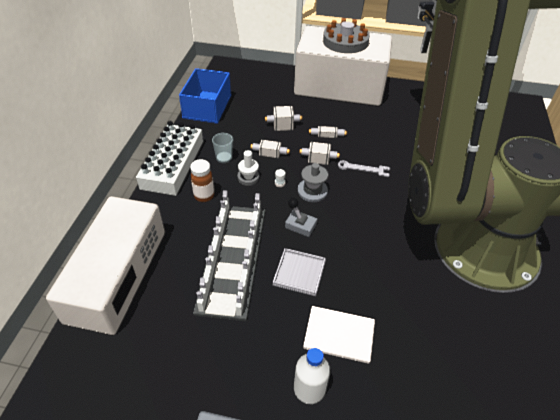

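```bash
cat > h.py <<'E'
import numpy as np, cv2
from station import ctrl
def cam(n):
    c=ctrl.camera(n); f=210/np.tan(np.radians(c["fov_y"]/2)); c["f"]=f
    v,u=np.mgrid[0:420,0:560]; z=c["z_map"].astype(float)
    P=np.stack([(u-c["cx"])*z/f,(v-c["cy"])*z/f,z],-1)
    c["W"]=(P-c["t"])@c["R"]; return c
def ray(c,u,v,h):
    d=np.array([(u-c["cx"])/c["f"],(v-c["cy"])/c["f"],1])@c["R"]; o=-c["t"]@c["R"]
    return o+d*(h-o[2])/d[2]
def proj(c,X):
    p=c["R"]@np.asarray(X)+c["t"]; return p[:2]/p[2]*c["f"]+[c["cx"],c["cy"]]
def crop(c,u0,v0,u1,v1,s,fn):
    cv2.imwrite(fn,cv2.resize(np.ascontiguousarray(c["pixels"][v0:v1,u0:u1,::-1]),None,fx=s,fy=s,interpolation=cv2.INTER_CUBIC))
E
python3 - <<'E'
from h import *
for n in("top","side"):
    c=cam(n); W=c["W"]; pts=[(120,330),(400,150+60),(330,290),(470,300),(250,290)] if n=="top" else [(100,350),(260,180),(420,330),(230,350)]
    for u,v in pts: print(n,u,v,W[v,u].round(4))
    if n=="top": crop(c,180,110,480,320,2.6,"pics/t1.png")
    else: crop(c,180,80,400,330,2.4,"pics/s1.png")
    np.savez(f"{n}0.npz",**c)
E
```

```text
top 120 330 [0.194  0.5307 0.0042]
top 400 210 [ 5.485e-01 -2.588e-01  5.000e-04]
top 330 290 [ 0.3147 -0.0551  0.0008]
top 470 300 [ 0.2946 -0.4533  0.0007]
top 250 290 [0.3102 0.1723 0.0004]
side 100 350 [0.8223 0.467  0.0015]
side 260 180 [ 0.6129 -0.1095  0.0019]
side 420 330 [0.1623 0.2703 0.0007]
side 230 350 [ 0.5557  0.4056 -0.0015]
```

View pics/t1.png

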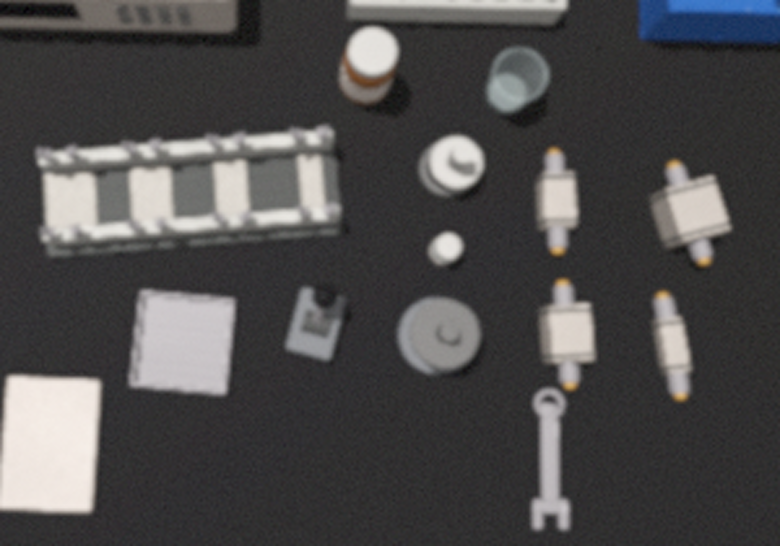

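View pics/s1.png

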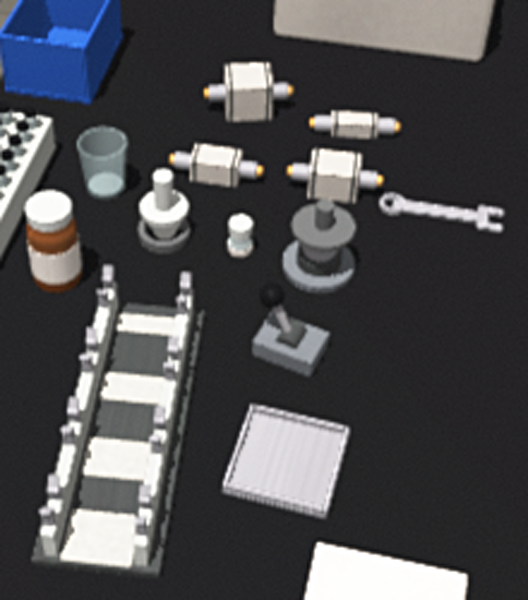

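```bash
cat > meas.py <<'E'
from h import *
def cc(mask,minpx=6):
    n,l,s,ce=cv2.connectedComponentsWithStats(mask.astype(np.uint8),connectivity=8)
    return [(l==i) for i in range(1,n) if s[i,4]>=minpx]
def orange(c,sl):
    p=c["pixels"].astype(int); m=(p[...,0]-p[...,2]>60)&(p[...,0]>130)
    return m
def carts(c):
    "elevated blobs at y<-.2 : pca axis, centre"
    W=c["W"]; p=c["pixels"].astype(int)
    reg=(W[...,1]<-.17)&(W[...,1]>-.56)&(W[...,0]>.36)&(W[...,0]<.68)&(W[...,2]>.004)&(W[...,2]<.075)
    out=[]
    for m in cc(reg,60):
        Q=W[m]; h=np.percentile(Q[:,2],90)
        top=Q[Q[:,2]>h-.006][:,:2].astype(np.float32)
        r=cv2.minAreaRect((top*1000).astype(np.float32))
        nn=[]
        o=(p[...,0]-p[...,2]>50)&cv2.dilate(m.astype(np.uint8),np.ones((5,5))).astype(bool)
        for k in cc(o,3):
            v,u=np.nonzero(k); nn.append(ray(c,u.mean(),v.mean(),h/2)[:2])
        out.append((h,Q[:,:2].mean(0),r,nn,m.sum()))
    return out
E
python3 - <<'E'
from meas import *
for n in("top","side"):
    c=dict(np.load(n+"0.npz")); print(n)
    for h,m,r,nn,k in carts(c):
        print(h.round(4),m.round(4),np.round(r[0],1),np.round(r[1],1),round(r[2],1),k,np.round(nn,4).tolist())
        if len(nn)==2:
            d=nn[0]-nn[1]; print("   ctr",((nn[0]+nn[1])/2).round(4),"len",np.hypot(*d).round(4),"ang",np.degrees(np.arctan2(d[1],d[0])).round(1))
    W=c["W"]
    def box(x0,x1,y0,y1,z0,z1): 
        q=W.reshape(-1,3); return q[(q[:,0]>x0)&(q[:,0]<x1)&(q[:,1]>y0)&(q[:,1]<y1)&(q[:,2]>z0)&(q[:,2]<z1)]
    for nm,b in dict(jaws=(.5,.75,-.1,.35,.066,.085),rails=(.5,.75,-.1,.35,.044,.056),capdisc=(.37,.53,-.2,-.08,.058,.074),capknob=(.37,.53,-.2,-.08,.085,.11),
      stem=(.55,.68,-.2,-.08,.08,.095),collar=(.55,.68,-.2,-.08,.036,.048),park=(.5,.7,-.22,-.08,.01,.017),vial=(.5,.56,-.2,-.08,.035,.05),ball=(.4,.55,-.05,.05,.07,.1),dish=(.35,.5,.05,.2,.008,.02),dishall=(.35,.5,.05,.2,.002,.02),blk=(.38,.55,-.06,.06,.02,.03),foot=(.35,.55,-.2,-.05,.004,.05)).items():
        q=box(*b)
        if len(q)<3: print(nm,len(q)); continue
        r=cv2.minAreaRect((q[:,:2]*1000).astype(np.float32)); ci=cv2.minEnclosingCircle((q[:,:2]*1000).astype(np.float32))
        print(nm,len(q),"rect",np.round(r[0],1),np.round(r[1],1),round(r[2],1),"circ",np.round(ci[0],1),round(ci[1],1),"mean",(q.mean(0)*1000).round(1),"zmax",(q[:,2].max()*1000).round(1))
E
```

```text
top
0.0369 [ 0.6117 -0.2318] [ 621.9 -233.7] [35.  76.8] 89.8 440 [[0.671, -0.234], [0.5572, -0.237]]
   ctr [ 0.6141 -0.2355] len 0.1139 ang 1.5
0.0573 [ 0.5991 -0.3729] [ 601.6 -378.2] [59.4 56.1] 15.5 696 [[0.6566, -0.3645], [0.5469, -0.3956]]
   ctr [ 0.6018 -0.3801] len 0.114 ang 15.8
0.069 [ 0.4775 -0.5504] [ 478.7 -550.2] [  7.7 236. ] 89.4 1095 []
0.047 [ 0.465 -0.239] [ 465.3 -241.5] [60.  44.4] 3.2 558 [[0.5218, -0.2399], [0.4084, -0.2466]]
   ctr [ 0.4651 -0.2432] len 0.1136 ang 3.4
0.0272 [ 0.4552 -0.358 ] [ 456.3 -359.3] [108.9  25.1] 7.2 380 [[0.5112, -0.3531], [0.3997, -0.3696]]
   ctr [ 0.4555 -0.3613] len 0.1127 ang 8.4
0.0114 [ 0.3825 -0.226 ] [ 382.4 -224.2] [31.2 45.4] 78.6 113 []
jaws 383 rect [654.1 149.8] [353.4 258.9] 79.7 circ [654.6 138.5] 208.7 mean [634.5 139.6  75.4] zmax 85.0
rails 869 rect [649.1 117.8] [435.4 194.9] 89.7 circ [608.8 115.5] 222.6 mean [619.8 159.6  50.1] zmax 55.7
capdisc 407 rect [ 461.  -108.8] [68.4 57.1] 0.9 circ [ 460.3 -102.3] 35.7 mean [ 460.1 -106.8   69. ] zmax 73.8
capknob 49 rect [ 460.3 -101.7] [17.7 16.3] 88.0 circ [ 460.2 
[... 2453 characters left out ...]
c [ 588.2 -137.7] 97.1 mean [ 622.  -126.    13.8] zmax 17.0
vial 51 rect [ 551.4 -108.4] [16.2 30. ] 1.9 circ [ 553.9 -108.3] 15.1 mean [ 551.9 -105.3   44.2] zmax 49.1
ball 81 rect [495.1  31.6] [22.6 21.8] 10.6 circ [496.5  31.7] 13.7 mean [495.1  32.3  83.6] zmax 92.4
dish 317 rect [446.9 125.6] [148.1 106. ] 90.0 circ [448.8 125.7] 88.8 mean [452.2 130.1  13.1] zmax 19.6
dishall 1792 rect [425. 125.] [149.9 149.9] 0.0 circ [426.2 125.2] 103.2 mean [435.8 139.2   6. ] zmax 19.6
blk 292 rect [470.9  33.8] [53.1 69.6] 76.0 circ [471.2  33.5] 40.9 mean [470.6  38.4  25.8] zmax 30.0
foot 604 rect [ 450.7 -124.8] [149.2 198.3] 89.8 circ [ 450.1 -119.7] 114.1 mean [461.9 -94.3  15.5] zmax 50.0
```

```bash
python3 - <<'E'
from meas import *
for n in("top","side"):
    c=dict(np.load(n+"0.npz")); W=c["W"]; print(n)
    reg=(W[...,0]>.53)&(W[...,0]<.70)&(W[...,1]>-.05)&(W[...,1]<.34)
    q=W[reg&(W[...,2]>.07)&(W[...,2]<.088)&(W[...,0]<.685)]
    # jaws as clusters
    for m in cc(reg&(W[...,2]>.066)&(W[...,2]<.09),4):
        v,u=np.nonzero(m); Q=W[m]; print("jaw",m.sum(),(Q.mean(0)*1000).round(1), "img",u.mean().round(1),v.mean().round(1))
    g=c["pixels"].astype(int).min(-1)
    for m in cc(reg&(W[...,2]>.004)&(W[...,2]<.022)&(g>130),15):
        Q=W[m]; r=cv2.minAreaRect((Q[:,:2]*1000).astype(np.float32)); print("patch",m.sum(),np.round(r[0],1),np.round(r[1],1),round(r[2],1),(Q.mean(0)*1000).round(1))
    if n=="top": crop(c,185,140,325,220,5.6,"pics/t2.png")
    else: crop(c,190,180,280,325,4,"pics/s2.png")
E
```

```text
top
jaw 19 [669.6  57.7  75.1] img 293.1 161.1
jaw 20 [672.7  29.9  74.3] img 303.1 160.2
jaw 20 [663.1 119.4  74.2] img 270.9 163.0
jaw 16 [654.7 209.3  73.5] img 238.5 165.2
jaw 20 [660.7 146.8  75.2] img 261.0 163.5
jaw 22 [651.9 236.1  74.7] img 228.7 166.0
jaw 23 [642.4 325.2  75.4] img 196.4 168.6
jaw 18 [644.8 297.6  74.3] img 206.5 168.0
jaw 18 [586.3  48.8  74.8] img 295.8 190.6
jaw 21 [588.6  20.7  75.2] img 306.0 190.0
jaw 18 [580.6 110.8  75.4] img 273.2 192.2
jaw 17 [570.6 200.5  74.4] img 240.5 195.1
jaw 18 [576.9 138.4  74.7] img 263.2 193.3
jaw 23 [568.6 228.   75.7] img 230.4 195.6
jaw 22 [558.9 317.3  75. ] img 197.7 198.4
jaw 16 [561.8 289.1  76.2] img 208.0 197.5
patch 205 [631.3  38.1] [60.8 30.3] 5.6 [631.   38.1  13.6]
patch 283 [623.4 121. ] [62.6 55.1] 5.6 [621.8 127.2  13.7]
patch 354 [614.8 204.2] [60.7 77.2] 5.1 [613.  216.1  13.4]
patch 422 [604.9 305.4] [64.3 60.9] 3.1 [603.9 306.3  13.4]
side
jaw 30 [672.6  31.4  74.7] img 224.3 193.2
jaw 28 [590.   22.5  74.4] img 256.5 196.0
jaw 17 [670.1  61.   73.7] img 222.0 201.8
jaw 17 [586.6  51.1  73.3] img 255.1 204.5
jaw 30 [663.8 120.1  74.1] img 217.6 219.3
jaw 32 [580.4 112.5  74.9] img 251.5 222.5
jaw 19 [660.4 148.   72.1] img 215.6 228.6
jaw 20 [576.9 141.3  72.7] img 250.0 232.3
jaw 39 [654.3 210.7  74.8] img 210.1 248.6
jaw 34 [570.9 202.   74.7] img 246.1 252.1
jaw 23 [650.5 239.   74.1] img 207.9 258.7
jaw 18 [568.1 230.6  72.6] img 244.1 262.8
jaw 41 [644.6 299.6  74.8] img 202.0 281.0
jaw 39 [561.5 290.4  74.9] img 240.0 284.6
jaw 27 [641.5 328.7  73.3] img 199.2 292.8
jaw 23 [558.5 319.8  74.1] img 237.8 296.5
patch 179 [630.1  39.3] [60.2 33.3] 0.4 [629.5  41.2  14. ]
patch 287 [620.6 131.1] [61. 41.] 5.4 [620.2 130.9  13.9]
patch 419 [611.4 219.6] [61.1 49.8] 5.2 [611.  220.5  14. ]
patch 615 [596.1 308.1] [79.  58.6] 6.2 [600.4 311.4  14. ]
```

View pics/t2.png

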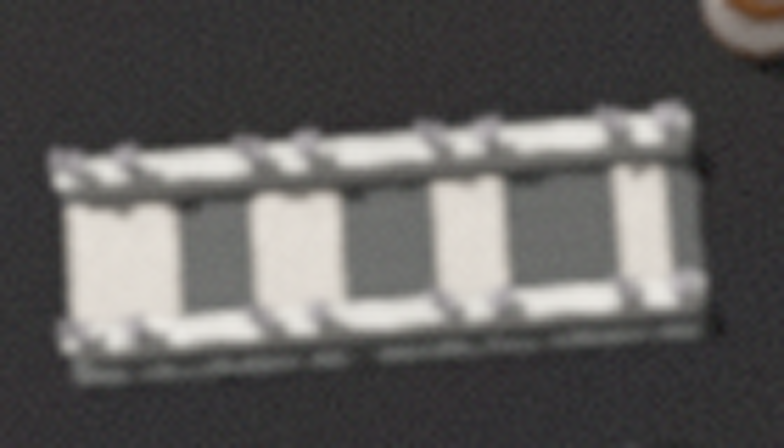

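View pics/s2.png

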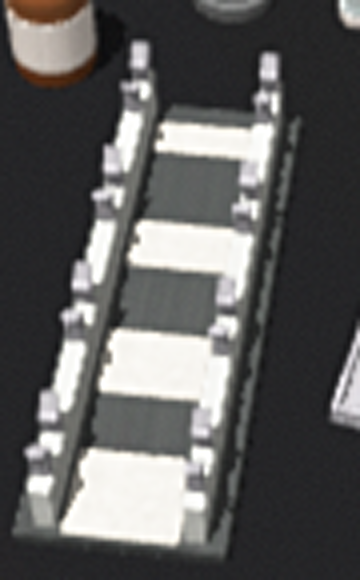

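```bash
cat > plan.py <<'E'
# python3 plan.py x y z psi_deg [hold] ... prints tool-frame shift and turn from current pose
import sys; from h import *
from scipy.spatial.transform import Rotation as Ro
def cur():
    o=ctrl.get_obs(); return o,np.array(o["ee_pos"]),Ro.from_euler("xyz",o["eef_rot"])
def rel(p,psi,P=None,R=None,roll=0,pitch=0):
    if P is None: _,P,R=cur()
    T=Ro.from_euler("xyz",[np.pi,0,np.radians(psi)])
    return np.round((R.inv()*T).as_rotvec(degrees=True),2), np.round(R.inv().apply(np.array(p)-P),4)
def goto(*ts):
    o,P,R=cur(); print("t",round(o["time_s"],2),"at",P.round(4),"rpy",np.degrees(o["eef_rot"]).round(2),"w",round(o["grip_width"],4),"F",np.round(o["force"],1))
    for t in ts:
        a,s=rel(t[:3],t[3]); print(t,"turn",a.tolist(),"shift",s.tolist(),"rows>=",int(np.ceil(max(np.linalg.norm(s)/.05,np.linalg.norm(a)/8.59))))
E
python3 - <<'E'
from plan import *
for n in("top","side"):
    c=dict(np.load(n+"0.npz")); W=c["W"]; g=c["pixels"].astype(int).min(-1)
    m=(g>95)&(W[...,0]>.36)&(W[...,0]<.53)&(W[...,1]>.07)&(W[...,1]<.225)
    for k in cc(m,100) if 0 else [x for x in __import__('meas').cc(m,200)]:
        q=W[k]; r=cv2.minAreaRect((q[:,:2]*1000).astype(np.float32)); print(n,"dish",k.sum(),np.round(r[0],1),np.round(r[1],1),round(r[2],1))
goto((.460,-.101,.20,20),(.460,-.101,.09,20))
E
```

```text
top dish 1373 [448.2 147.2] [156.4 112.1] 88.2
side dish 1526 [447.6 171.5] [113.6 105.5] 86.1
t 0.2 at [ 0.1895 -0.5162  0.2241] rpy [-179.96   -0.     20.16] w 0.0938 F [-1.  -0.2  0.3]
(0.46, -0.101, 0.2, 20) turn [-0.04, -0.0, 0.16] shift [0.397, -0.2965, 0.0244] rows>= 10
(0.46, -0.101, 0.09, 20) turn [-0.04, -0.0, 0.16] shift [0.397, -0.2964, 0.1344] rows>= 11
```

Call:
send_rows([
  [0, 0, 0, 0.397, -0.2965, 0.0, 1],
  [0, 0, 0, 0.397, -0.2965, 0.0, 1],
  [0, 0, 0, 0.397, -0.2965, 0.0, 1],
  [0, 0, 0, 0.397, -0.2965, 0.0, 1],
  [0, 0, 0, 0.397, -0.2965, 0.0, 0.0],
  [0, 0, 0, 0.397, -0.2965, 0.0, 0.0],
  [0, 0, 0, 0.397, -0.2965, 0.0, 0.0],
  [0, 0, 0, 0.397, -0.2965, 0.0, 0.0],
], force=30)

```text
time_s: 1.0
ee_pos: [0.4086, -0.1793, 0.2246]
eef_rot: [3.141, -0.0, 0.352]
force: [0.6, -0.9, 0.0]
grip_width: 0.0654
```

```bash
python3 - <<'E'
from plan import *
goto((.460,-.101,.12,20),(.460,-.101,.088,20))
c=dict(np.load("top0.npz"))
for uv in [(233,221.5),(270.8,224.2),(267.7,261.5),(230,259.6),(250.4,241.7)]: print(ray(c,*uv,.012).round(4))
E
```

```text
t 1.0 at [ 0.4086 -0.1793  0.2246] rpy [ 1.7998e+02 -2.0000e-02  2.0150e+01] w 0.0654 F [ 0.6 -0.9  0. ]
(0.46, -0.101, 0.12, 20) turn [0.02, -0.02, 0.15] shift [0.0752, -0.0558, 0.1046] rows>= 3
(0.46, -0.101, 0.088, 20) turn [0.02, -0.02, 0.15] shift [0.0752, -0.0558, 0.1366] rows>= 4
[0.5035 0.2267 0.012 ]
[0.4979 0.1177 0.012 ]
[0.3914 0.1237 0.012 ]
[0.3946 0.2309 0.012 ]
[0.4465 0.1747 0.012 ]
```

Call:
send_rows([
  [0, 0, 0, 0.075, -0.056, 0.02, 0.0],
  [0, 0, 0, 0.075, -0.056, 0.1, 0.0],
  [0, 0, 0, 0.075, -0.056, 0.1, 0.0],
  [0, 0, 0, 0.075, -0.056, 0.1, 0.0],
  [0, 0, 0, 0.075, -0.056, 0.1366, 0.0],
  [0, 0, 0, 0.075, -0.056, 0.1366, -0.3],
  [0, 0, 0, 0.075, -0.056, 0.1366, -1],
  [0, 0, 0, 0.075, -0.056, 0.1366, -1],
])

```text
time_s: 1.8
ee_pos: [0.4591, -0.1033, 0.0888]
eef_rot: [3.141, -0.001, 0.351]
force: [-0.9, 0.7, -0.5]
grip_width: 0.0262
```

Call:
send_rows([
  [0, 0, 0, 0, 0, 0, -1],
  [0, 0, 0, 0, 0, 0, -1],
  [0, 0, 0, 0, 0, 0, -1],
  [0, 0, 0, 0, 0, 0, -1],
])

```text
time_s: 2.2
ee_pos: [0.4591, -0.1032, 0.0886]
eef_rot: [3.141, -0.0, 0.352]
force: [-4.0, -1.6, 7.1]
grip_width: 0.0189
```

```bash
python3 - <<'E'
from plan import *
goto((.460,-.101,.16,20),(.4465,.175,.16,20),(.4465,.175,.039,20))
c=cam("side");crop(c,180,80,400,330,2.4,"pics/s3.png")
E
```

```text
t 2.2 at [ 0.4591 -0.1032  0.0886] rpy [ 1.7996e+02 -2.0000e-02  2.0150e+01] w 0.0189 F [-4.  -1.6  7.1]
(0.46, -0.101, 0.16, 20) turn [0.04, -0.02, 0.15] shift [0.0016, -0.0017, -0.0714] rows>= 2
(0.4465, 0.175, 0.16, 20) turn [0.04, -0.02, 0.15] shift [0.084, -0.2654, -0.0716] rows>= 6
(0.4465, 0.175, 0.039, 20) turn [0.04, -0.02, 0.15] shift [0.084, -0.2655, 0.0494] rows>= 6
```

View pics/s3.png

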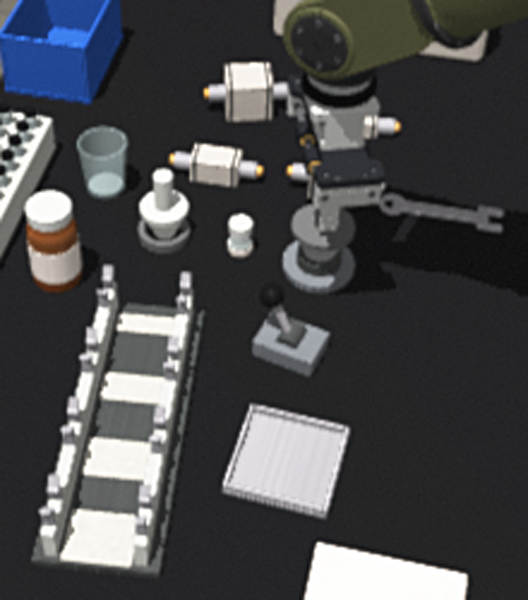

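Call:
send_rows([
  [0, 0, 0, 0, 0, -0.04, -1],
  [0, 0, 0, 0, 0, -0.072, -1],
  [0, 0, 0, 0.084, -0.2654, -0.072, -1],
  [0, 0, 0, 0.084, -0.2654, -0.072, -1],
  [0, 0, 0, 0.084, -0.2654, -0.072, -1],
  [0, 0, 0, 0.084, -0.2654, -0.072, -1],
  [0, 0, 0, 0.084, -0.2654, -0.072, -1],
  [0, 0, 0, 0.084, -0.2654, -0.072, -1],
])

```text
time_s: 3.05
ee_pos: [0.4457, 0.1782, 0.1601]
eef_rot: [-3.141, -0.0, 0.354]
force: [0.9, -0.4, -0.6]
grip_width: 0.0187
```

```bash
python3 - <<'E'
from plan import *
goto((.4465,.175,.05,20),(.4465,.175,.0395,20))
c=cam("side");crop(c,180,80,400,330,2.4,"pics/s4.png")
E
```

```text
t 3.05 at [0.4457 0.1782 0.1601] rpy [-1.7998e+02 -2.0000e-02  2.0270e+01] w 0.0187 F [ 0.9 -0.4 -0.6]
(0.4465, 0.175, 0.05, 20) turn [-0.02, -0.02, 0.27] shift [-0.0004, 0.0033, 0.1101] rows>= 3
(0.4465, 0.175, 0.0395, 20) turn [-0.02, -0.02, 0.27] shift [-0.0004, 0.0034, 0.1206] rows>= 3
```

View pics/s4.png

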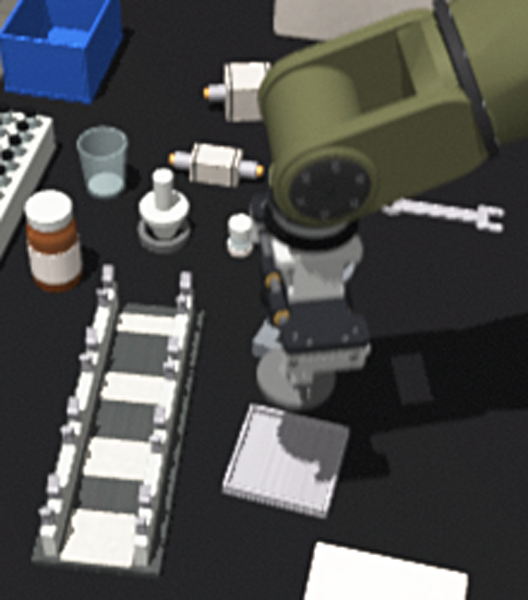

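Call:
send_rows([
  [0, 0, 0, 0, 0.001, 0.05, -1],
  [0, 0, 0, 0, 0.001, 0.1, -1],
  [0, 0, 0, 0, 0.001, 0.115, -1],
  [0, 0, 0, 0, 0.001, 0.119, -1],
  [0, 0, 0, 0, 0.001, 0.121, -1],
  [0, 0, 0, 0, 0.001, 0.121, -1],
])

```text
time_s: 3.7
ee_pos: [0.4474, 0.1745, 0.0399]
eef_rot: [3.142, -0.002, 0.352]
force: [0.9, -0.3, -0.6]
grip_width: 0.0187
```

Not touching yet; ease down slightly until there is contact, then release.

Call:
send_rows([
  [0, 0, 0, 0, 0, 0.001, -1],
  [0, 0, 0, 0, 0, 0.002, -1],
  [0, 0, 0, 0, 0, 0.003, -1],
])

```text
time_s: 4.0
ee_pos: [0.4477, 0.1746, 0.0384]
eef_rot: [3.141, -0.002, 0.352]
force: [-14.8, -5.3, 44.7]
grip_width: 0.0188
```

Call:
send_rows([
  [0, 0, 0, 0, 0, -0.0025, -1],
  [0, 0, 0, 0, 0, -0.0025, -0.5],
  [0, 0, 0, 0, 0, -0.0025, -0.2],
  [0, 0, 0, 0, 0, -0.0025, -0.2],
  [0, 0, 0, 0, 0, -0.0025, -0.2],
  [0, 0, 0, 0, 0, -0.05, -0.2],
  [0, 0, 0, 0, 0, -0.1, -0.2],
  [0, 0, 0, 0, 0, -0.12, -0.2],
])

```text
time_s: 4.8
ee_pos: [0.4479, 0.1748, 0.1599]
eef_rot: [3.141, -0.005, 0.352]
force: [-0.5, -0.5, -0.7]
grip_width: 0.0377
```

```bash
python3 - <<'E'
from plan import *
goto((.6495,-.1175,.16,20),(.6495,-.1175,.073,20))
c=cam("side");crop(c,180,80,400,330,2.4,"pics/s5.png")
E
```

```text
t 4.8 at [0.4479 0.1748 0.1599] rpy [179.98  -0.29  20.16] w 0.0377 F [-0.5 -0.5 -0.7]
(0.6495, -0.1175, 0.16, 20) turn [0.02, -0.29, 0.16] shift [0.0885, 0.3439, 0.0005] rows>= 8
(0.6495, -0.1175, 0.073, 20) turn [0.02, -0.29, 0.16] shift [0.0881, 0.3438, 0.0875] rows>= 8
```

View pics/s5.png

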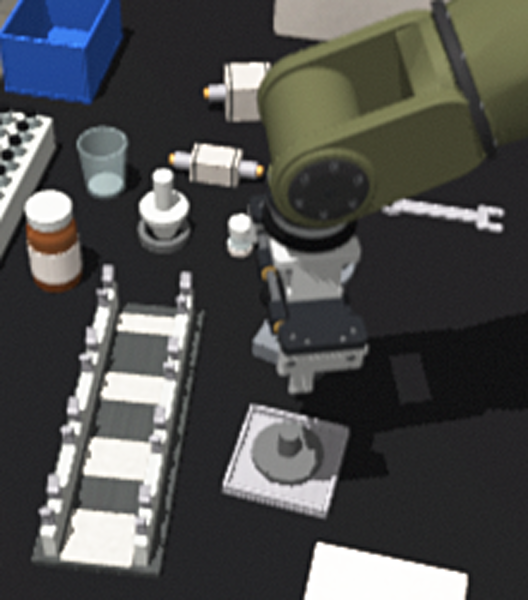

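Call:
send_rows([
  [0, 0, 0, 0.0885, 0.344, 0, 0],
  [0, 0, 0, 0.0885, 0.344, 0, 0],
  [0, 0, 0, 0.0885, 0.344, 0, 0],
  [0, 0, 0, 0.0885, 0.344, 0, 0],
  [0, 0, 0, 0.0885, 0.344, 0, 0],
  [0, 0, 0, 0.0885, 0.344, 0, 0],
  [0, 0, 0, 0.0885, 0.344, 0, 0],
  [0, 0, 0, 0.0885, 0.344, 0, 0],
])

```text
time_s: 5.65
ee_pos: [0.6495, -0.1225, 0.1539]
eef_rot: [-3.141, 0.001, 0.348]
force: [-0.9, -0.4, -0.9]
grip_width: 0.0473
```

```bash
python3 - <<'E'
from plan import *
goto((.6495,-.1175,.16,20),(.6495,-.1175,.073,20))
c=cam("side");crop(c,180,80,400,330,2.4,"pics/s6.png")
c=cam("top");W=c["W"];np.savez("top1.npz",**c)
# empty cup: rim
q=W.reshape(-1,3); q=q[(abs(q[:,0]-.46)<.05)&(abs(q[:,1]+.101)<.05)]
for a,b in((.054,.068),(.004,.014)):
    k=q[(q[:,2]>a)&(q[:,2]<b)]
    if len(k)>5: print(len(k),[np.round(x,1) for x in cv2.minEnclosingCircle((k[:,:2]*1000).astype(np.float32))], (k.mean(0)*1000).round(1))
E
```

```text
t 5.65 at [ 0.6495 -0.1225  0.1539] rpy [-1.7999e+02  8.0000e-02  1.9930e+01] w 0.0473 F [-0.9 -0.4 -0.9]
(0.6495, -0.1175, 0.16, 20) turn [-0.01, 0.08, -0.07] shift [0.0017, -0.0047, -0.0061] rows>= 1
(0.6495, -0.1175, 0.073, 20) turn [-0.01, 0.08, -0.07] shift [0.0018, -0.0047, 0.0809] rows>= 2
```

View pics/s6.png

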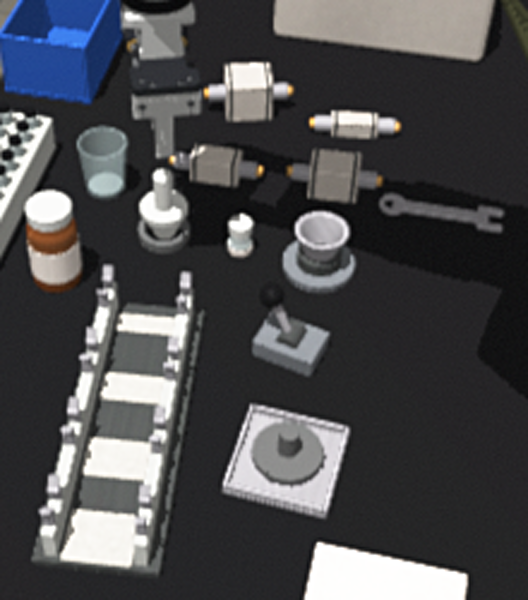

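Call:
send_rows([
  [0, 0, 0, 0, 0, 0, 0],
  [0, 0, 0, 0, 0, 0, 0],
  [0, 0, 0, 0, 0, 0, 0],
])

```text
time_s: 6.05
ee_pos: [0.6482, -0.1169, 0.1562]
eef_rot: [3.141, -0.0, 0.353]
force: [0.1, 0.2, 0.4]
grip_width: 0.0469
```

```bash
python3 - <<'E'
from plan import *
goto((.6495,-.1175,.16,20),(.6495,-.1175,.073,20))
for n in("side","top"):
    c=cam(n);W=c["W"]
    q=W.reshape(-1,3); q=q[(abs(q[:,0]-.46)<.06)&(abs(q[:,1]+.101)<.06)]
    for a,b in((.055,.066),(.004,.016)):
        k=q[(q[:,2]>a)&(q[:,2]<b)]
        if len(k)>5: print(n,len(k),[np.round(x,1) for x in cv2.minEnclosingCircle((k[:,:2]*1000).astype(np.float32))], (k.mean(0)*1000).round(1))
    if n=="top": crop(c,250,150,450,300,4,"pics/t6.png")
E
```

```text
t 6.05 at [ 0.6482 -0.1169  0.1562] rpy [ 1.7999e+02 -2.0000e-02  2.0230e+01] w 0.0469 F [0.1 0.2 0.4]
(0.6495, -0.1175, 0.16, 20) turn [0.01, -0.02, 0.23] shift [0.001, 0.001, -0.0038] rows>= 1
(0.6495, -0.1175, 0.073, 20) turn [0.01, -0.02, 0.23] shift [0.001, 0.001, 0.0832] rows>= 2
side 147 [array([ 460.6, -101. ]), np.float64(31.6)] [ 461.4 -103.2   59.9]
side 338 [array([462.8, -99.7]), np.float64(76.0)] [460.  -88.7   9.9]
top 9 [array([502.6, -52.1]), np.float64(12.5)] [502.3 -47.1   4.8]
```

View pics/t6.png

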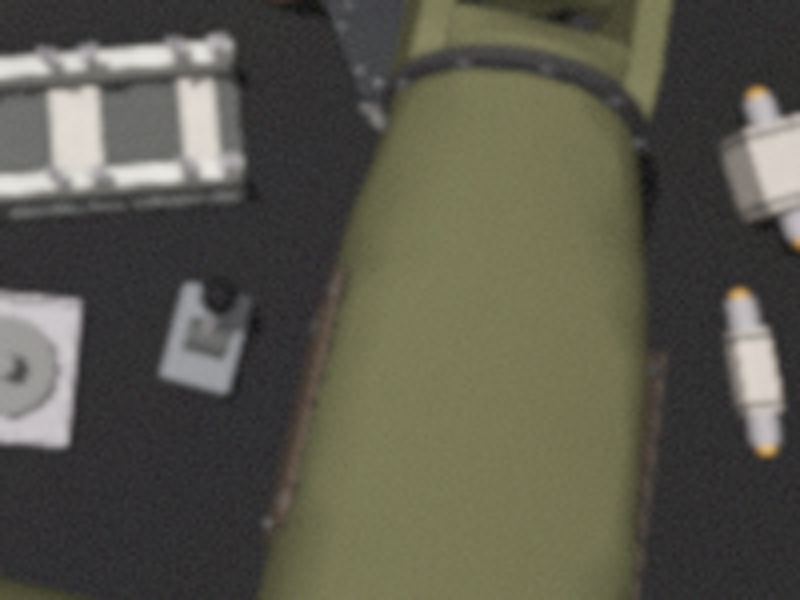

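Call:
send_rows([
  [0, 0, 0, 0.001, 0.001, 0.05, 0],
  [0, 0, 0, 0.001, 0.001, 0.075, 0],
  [0, 0, 0, 0.001, 0.001, 0.083, 0],
  [0, 0, 0, 0.001, 0.001, 0.083, -0.5],
  [0, 0, 0, 0.001, 0.001, 0.083, -1],
  [0, 0, 0, 0.001, 0.001, 0.083, -1],
  [0, 0, 0, 0.001, 0.001, 0.083, -1],
  [0, 0, 0, 0.001, 0.001, 0.083, -1],
], force=40)

```text
time_s: 6.95
ee_pos: [0.6503, -0.1188, 0.0744]
eef_rot: [3.14, -0.002, 0.352]
force: [-0.7, 0.9, 6.9]
grip_width: 0.0217
```

```bash
python3 - <<'E'
from plan import *
goto()
E
```

```text
t 6.95 at [ 0.6503 -0.1188  0.0744] rpy [ 1.7993e+02 -1.2000e-01  2.0160e+01] w 0.0217 F [-0.7  0.9  6.9]
```

Call:
send_rows([
  [0, 0, 0, 0, 0, -0.02, -1],
  [0, 0, 0, 0, 0, -0.06, -1],
  [0, 0, 0, 0, 0, -0.1, -1],
  [0, 0, 0, 0, 0, -0.1, -1],
  [0, 0, 0, 0, 0, -0.1, -1],
])

```text
time_s: 7.45
ee_pos: [0.6497, -0.1187, 0.1734]
eef_rot: [3.141, -0.001, 0.352]
force: [-0.1, 0.6, -3.0]
grip_width: 0.0215
```

```bash
python3 - <<'E'
from plan import *
goto((.461,-.102,.175,20))
c=cam("side");crop(c,180,80,400,330,2.4,"pics/s7.png")
E
```

```text
t 7.45 at [ 0.6497 -0.1187  0.1734] rpy [ 1.7996e+02 -6.0000e-02  2.0160e+01] w 0.0215 F [-0.1  0.6 -3. ]
(0.461, -0.102, 0.175, 20) turn [0.04, -0.06, 0.16] shift [-0.1714, -0.0807, -0.0019] rows>= 4
```

View pics/s7.png

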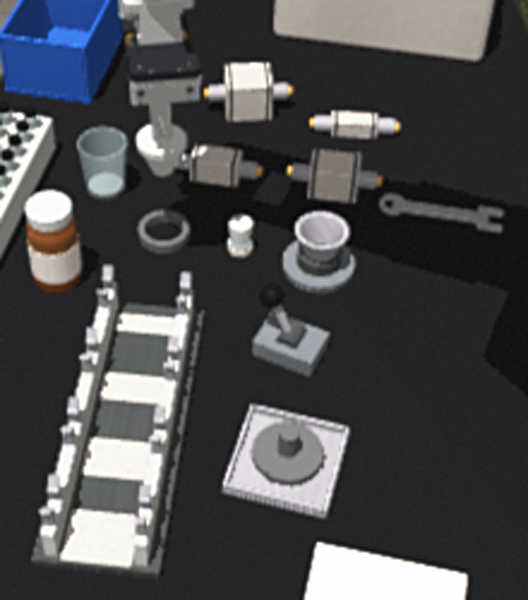

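Call:
send_rows([
  [0, 0, 0, -0.1714, -0.0807, -0.002, -1],
  [0, 0, 0, -0.1714, -0.0807, -0.002, -1],
  [0, 0, 0, -0.1714, -0.0807, -0.002, -1],
  [0, 0, 0, -0.1714, -0.0807, -0.002, -1],
  [0, 0, 0, -0.1714, -0.0807, -0.002, -1],
  [0, 0, 0, -0.1714, -0.0807, -0.002, -1],
  [0, 0, 0, -0.1714, -0.0807, -0.002, -1],
])

```text
time_s: 8.2
ee_pos: [0.4615, -0.102, 0.1743]
eef_rot: [-3.141, 0.001, 0.352]
force: [-0.3, 0.2, -1.6]
grip_width: 0.0213
```

```bash
python3 - <<'E'
from plan import *
goto((.461,-.102,.103,20))
E
```

```text
t 8.2 at [ 0.4615 -0.102   0.1743] rpy [-1.7998e+02  3.0000e-02  2.0160e+01] w 0.0213 F [-0.3  0.2 -1.6]
(0.461, -0.102, 0.103, 20) turn [-0.02, 0.03, 0.16] shift [-0.0004, -0.0002, 0.0713] rows>= 2
```

Lower to about 3 mm above home, checking force.

Call:
send_rows([
  [0, 0, 0, -0.0005, 0, 0.04, -1],
  [0, 0, 0, -0.0005, 0, 0.06, -1],
  [0, 0, 0, -0.0005, 0, 0.067, -1],
  [0, 0, 0, -0.0005, 0, 0.069, -1],
  [0, 0, 0, -0.0005, 0, 0.0695, -1],
])

```text
time_s: 8.7
ee_pos: [0.461, -0.1022, 0.1058]
eef_rot: [3.141, -0.0, 0.352]
force: [-0.2, -0.3, -1.4]
grip_width: 0.0218
```

Call:
send_rows([
  [0, 0, 0, 0, 0, 0.001, -1],
  [0, 0, 0, 0, 0, 0.002, -1],
  [0, 0, 0, 0, 0, 0.003, -1],
])

```text
time_s: 9.0
ee_pos: [0.461, -0.1023, 0.103]
eef_rot: [3.141, -0.001, 0.352]
force: [1.3, -0.8, 1.5]
grip_width: 0.0213
```

Call:
send_rows([
  [0, 0, 0, 0, 0, 0.0005, -1],
  [0, 0, 0, 0, 0, 0.001, -1],
])

```text
time_s: 9.2
ee_pos: [0.4611, -0.1024, 0.102]
eef_rot: [3.14, -0.002, 0.352]
force: [2.6, -2.1, 3.1]
grip_width: 0.0213
```

Call:
send_rows([
  [0, 0, 0, 0.0003, 0.0002, 0, -0.4],
  [0, 0, 0, 0.0003, 0.0002, 0, -0.4],
  [0, 0, 0, 0.0003, 0.0002, 0, -0.4],
  [0, 0, 0, 0.0003, 0.0002, 0, -0.4],
  [0, 0, 0, 0.0003, 0.0002, 0, -0.4],
  [0, 0, 0, 0.0003, 0.0002, 0, -0.4],
])

```text
time_s: 9.8
ee_pos: [0.4608, -0.1022, 0.1013]
eef_rot: [-3.142, 0.0, 0.352]
force: [0.4, -0.5, 1.0]
grip_width: 0.0285
```

```bash
python3 - <<'E'
from plan import *
goto()
c=cam("side");crop(c,250,130,380,230,6,"pics/s8.png")
E
```

```text
t 9.8 at [ 0.4608 -0.1022  0.1013] rpy [-179.99    0.     20.16] w 0.0285 F [ 0.4 -0.5  1. ]
```

View pics/s8.png

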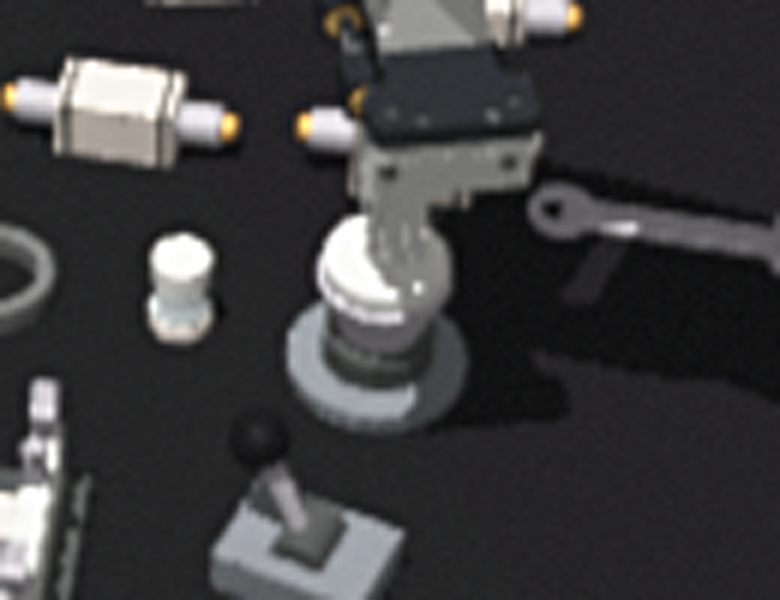

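Call:
send_rows([
  [0, 0, 0, 0, 0, 0, -1],
  [0, 0, 0, 0, 0, 0, -1],
  [0, 0, 0, 0, 0, 0, -1],
  [0, 0, 0, 0, 0, 0, -1],
  [0, 0, 0, 0, 0, -0.006, -1],
  [0, 0, 0, 0, 0, -0.012, -1],
  [0, 0, 0, 0, 0, -0.012, -1],
], force=40)

```text
time_s: 10.55
ee_pos: [0.4612, -0.1022, 0.1143]
eef_rot: [3.141, -0.001, 0.352]
force: [-0.1, 0.7, -1.0]
grip_width: 0.0215
```

```bash
python3 - <<'E'
from plan import *
goto()
E
```

```text
t 10.55 at [ 0.4612 -0.1022  0.1143] rpy [ 1.7996e+02 -6.0000e-02  2.0160e+01] w 0.0215 F [-0.1  0.7 -1. ]
```

Call:
send_rows([
  [4, 0, 0, 0, 0.004, 0.0001, -1],
  [7, 0, 0, 0, 0.0071, 0.0004, -1],
  [10, 0, 0, 0, 0.0101, 0.0009, -1],
  [10, 0, 0, 0, 0.0101, 0.0009, -1],
  [10, 0, 0, 0, 0.0101, 0.0009, -1],
])

```text
time_s: 11.05
ee_pos: [0.4642, -0.1118, 0.1123]
eef_rot: [-2.968, 0.0, 0.351]
force: [-0.0, 0.7, -2.5]
grip_width: 0.0212
```

```bash
python3 - <<'E'
from plan import *
goto()
c=cam("side");crop(c,250,130,380,230,6,"pics/s9.png")
E
```

```text
t 11.05 at [ 0.4642 -0.1118  0.1123] rpy [-1.7007e+02  2.0000e-02  2.0130e+01] w 0.0212 F [-0.   0.7 -2.5]
```

View pics/s9.png

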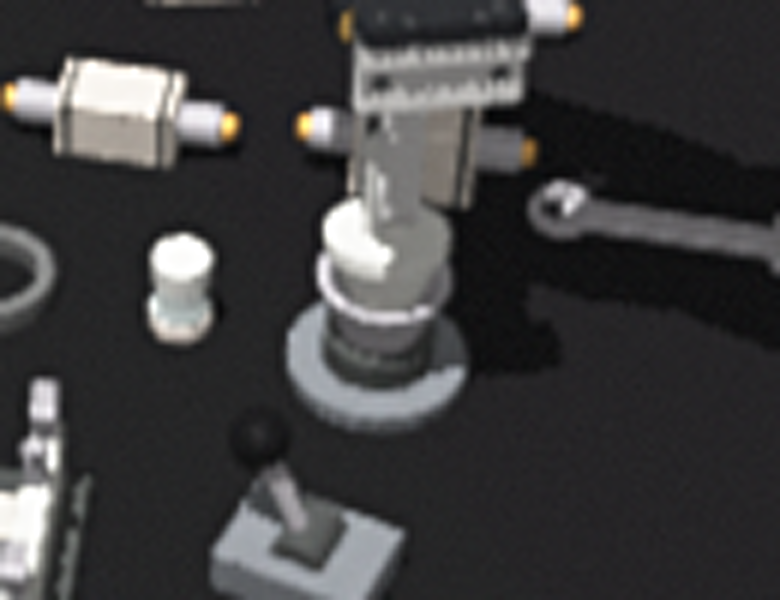

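Call:
send_rows([
  [-4, 0, 0, 0, -0.004, 0.0001, -1],
  [-7, 0, 0, 0, -0.0071, 0.0004, -1],
  [-10, 0, 0, 0, -0.0101, 0.0009, -1],
  [-10, 0, 0, 0, -0.0101, 0.0009, -1],
  [-10, 0, 0, 0, -0.0101, 0.0009, -1],
])

```text
time_s: 11.6
ee_pos: [0.4609, -0.1018, 0.1136]
eef_rot: [-3.141, -0.0, 0.353]
force: [0.5, 1.0, -2.6]
grip_width: 0.0217
```

Call:
send_rows([
  [0, 0, 0, 0, 0, 0.005, -1],
  [0, 0, 0, 0, 0, 0.009, -1],
  [0, 0, 0, 0, 0, 0.0105, -1],
  [0, 0, 0, 0, 0, 0.0115, -1],
  [0, 0, 0, 0, 0, 0.0115, -1],
])

```text
time_s: 12.1
ee_pos: [0.4608, -0.1023, 0.1017]
eef_rot: [-3.141, 0.0, 0.352]
force: [0.0, 0.4, -1.2]
grip_width: 0.0215
```

Call:
send_rows([
  [0, 0, 0, 0, 0, 0, -0.3],
  [0, 0, 0, 0, 0, 0, -0.3],
  [0, 0, 0, 0, 0, 0, -0.3],
  [0, 0, 0, 0, 0, 0, -0.3],
  [0, 0, 0, 0, 0, 0, -0.3],
  [0, 0, 0, 0, 0, -0.04, -0.3],
  [0, 0, 0, 0, 0, -0.09, -0.3],
  [0, 0, 0, 0, 0, -0.12, 0.3],
])

```text
time_s: 12.9
ee_pos: [0.4613, -0.1023, 0.2252]
eef_rot: [3.14, -0.003, 0.352]
force: [-0.1, -0.6, -0.3]
grip_width: 0.0375
```

```bash
python3 - <<'E'
from meas import *
from plan import goto
goto((.4645,-.2415,.12,3.9),(.455,-.36,.12,8.4))
for n in("side","top"):
    c=cam(n); print(n)
    crop(c,180,80,400,330,2.4,f"pics/{n}10.png")
    for h,m,r,nn,k in carts(c):
        if len(nn)==2:
            d=nn[0]-nn[1]; print("h",h.round(3),"ctr",((nn[0]+nn[1])/2).round(4),"len",np.hypot(*d).round(4),"ang",np.degrees(np.arctan2(d[1],d[0])).round(1))
E
```

```text
t 12.9 at [ 0.4613 -0.1023  0.2252] rpy [ 1.7989e+02 -1.4000e-01  2.0160e+01] w 0.0375 F [-0.1 -0.6 -0.3]
(0.4645, -0.2415, 0.12, 3.9) turn [0.09, -0.16, 16.26] shift [-0.0452, 0.1316, 0.1053] rows>= 4
(0.455, -0.36, 0.12, 8.4) turn [0.09, -0.16, 11.76] shift [-0.0949, 0.2396, 0.1054] rows>= 6
side
h 0.056 ctr [ 0.6012 -0.3775] len 0.1115 ang 15.1
h 0.036 ctr [ 0.6134 -0.2337] len 0.1127 ang 2.1
h 0.046 ctr [ 0.4651 -0.2404] len 0.1112 ang 3.5
top
h 0.057 ctr [ 0.6017 -0.38  ] len 0.114 ang 15.8
h 0.027 ctr [ 0.4555 -0.3614] len 0.1127 ang 8.4
```

View pics/side10.png

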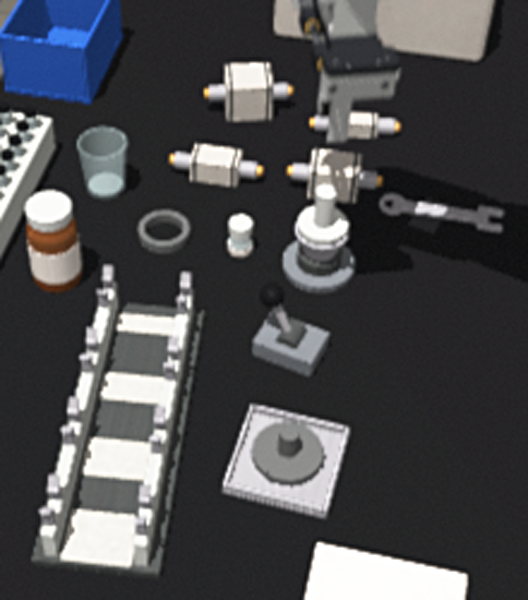

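Call:
send_rows([
  [0, 0, 8, -0.0455, 0.1318, 0, 0.6],
  [0, 0, 16.3, -0.0455, 0.1318, 0, 0.6],
  [0, 0, 16.3, -0.0455, 0.1318, 0, 0.6],
  [0, 0, 16.3, -0.0455, 0.1318, 0.05, 0.6],
  [0, 0, 16.3, -0.0455, 0.1318, 0.1, 0.6],
  [0, 0, 16.3, -0.0455, 0.1318, 0.105, 0.6],
  [0, 0, 16.3, -0.0455, 0.1318, 0.105, 0.6],
  [0, 0, 16.3, -0.0455, 0.1318, 0.105, 0.6],
], force=60)

```text
time_s: 13.8
ee_pos: [0.4645, -0.242, 0.119]
eef_rot: [3.14, -0.002, 0.068]
force: [0.4, 0.2, 1.0]
grip_width: 0.0751
```

```bash
python3 - <<'E'
from meas import *
from plan import goto
goto((.465,-.242,.025,3.8))
c=cam("side"); crop(c,180,80,400,330,2.4,"pics/side11.png")
E
```

```text
t 13.8 at [ 0.4645 -0.242   0.119 ] rpy [ 1.7991e+02 -1.3000e-01  3.8800e+00] w 0.0751 F [0.4 0.2 1. ]
(0.465, -0.242, 0.025, 3.8) turn [0.09, -0.13, 0.08] shift [0.0003, -0.0001, 0.094] rows>= 2
```

View pics/side11.png

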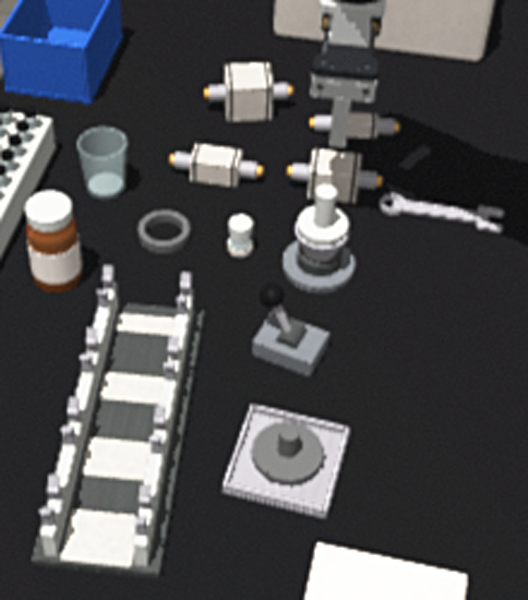

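Call:
send_rows([
  [0, 0, 0, 0, 0, 0.04, 0.6],
  [0, 0, 0, 0, 0, 0.08, 0.6],
  [0, 0, 0, 0, 0, 0.093, 0.6],
  [0, 0, 0, 0, 0, 0.093, 0.0],
  [0, 0, 0, 0, 0, 0.093, -0.5],
  [0, 0, 0, 0, 0, 0.093, -0.5],
  [0, 0, 0, 0, 0, 0.093, -0.5],
  [0, 0, 0, 0, 0, 0.093, -0.5],
], force=60)

```text
time_s: 14.65
ee_pos: [0.4641, -0.2419, 0.0251]
eef_rot: [3.141, -0.002, 0.067]
force: [-1.5, 0.4, 8.4]
grip_width: 0.0439
```

```bash
python3 - <<'E'
from meas import *
from plan import goto
goto()
E
```

```text
t 14.65 at [ 0.4641 -0.2419  0.0251] rpy [ 1.7994e+02 -9.0000e-02  3.8500e+00] w 0.0439 F [-1.5  0.4  8.4]
```

Call:
send_rows([
  [0, 0, 0, 0, 0, -0.05, -0.5],
  [0, 0, 0, 0, 0, -0.1, -0.5],
  [0, 0, 0, 0, 0, -0.15, -0.5],
  [0, 0, 0, 0, 0, -0.175, -0.5],
  [0, 0, 0, 0, 0, -0.175, -0.5],
])

```text
time_s: 15.15
ee_pos: [0.4646, -0.2422, 0.2028]
eef_rot: [3.138, -0.006, 0.067]
force: [-0.2, 0.3, -3.1]
grip_width: 0.0434
```

```bash
python3 - <<'E'
from meas import *
from plan import goto
goto((.611,.2191,.2,5.95))
E
```

```text
t 15.15 at [ 0.4646 -0.2422  0.2028] rpy [179.78  -0.32   3.86] w 0.0434 F [-0.2  0.3 -3.1]
(0.611, 0.2191, 0.2, 5.95) turn [0.23, -0.31, -2.09] shift [0.1771, -0.4504, 0.002] rows>= 10
```

Call:
send_rows([
  [0, 0, 0, 0.1771, -0.4504, 0.002, -0.5],
  [0, 0, -1, 0.1771, -0.4504, 0.002, -0.5],
  [0, 0, -2.1, 0.1771, -0.4504, 0.002, -0.5],
  [0, 0, -2.1, 0.1771, -0.4504, 0.002, -0.5],
  [0, 0, -2.1, 0.1771, -0.4504, 0.002, -0.5],
  [0, 0, -2.1, 0.1771, -0.4504, 0.002, -0.5],
  [0, 0, -2.1, 0.1771, -0.4504, 0.002, -0.5],
  [0, 0, -2.1, 0.1771, -0.4504, 0.002, -0.5],
])

```text
time_s: 15.95
ee_pos: [0.5842, 0.1417, 0.1952]
eef_rot: [3.141, 0.002, 0.104]
force: [1.3, -1.1, -2.2]
grip_width: 0.0439
```

```bash
python3 - <<'E'
from meas import *
from plan import goto
goto((.611,.2191,.2,5.95))
E
```

```text
t 15.95 at [0.5842 0.1417 0.1952] rpy [1.7999e+02 1.4000e-01 5.9600e+00] w 0.0439 F [ 1.3 -1.1 -2.2]
(0.611, 0.2191, 0.2, 5.95) turn [0.01, 0.14, 0.01] shift [0.0347, -0.0742, -0.0049] rows>= 2
```

Call:
send_rows([
  [0, 0, 0, 0.035, -0.074, 0, -0.5],
  [0, 0, 0, 0.035, -0.074, 0, -0.5],
  [0, 0, 0, 0.035, -0.074, 0.05, -0.5],
  [0, 0, 0, 0.035, -0.074, 0.08, -0.5],
  [0, 0, 0, 0.035, -0.074, 0.08, -0.5],
  [0, 0, 0, 0.035, -0.074, 0.08, -0.5],
])

```text
time_s: 16.55
ee_pos: [0.6115, 0.2167, 0.1169]
eef_rot: [3.141, 0.001, 0.104]
force: [1.7, -0.6, -2.2]
grip_width: 0.0438
```

```bash
python3 - <<'E'
from meas import *
from plan import goto
goto((.611,.2191,.12,5.95),(.611,.2191,.063,5.95))
c=cam("side"); crop(c,180,180,330,340,4,"pics/side12.png")
E
```

```text
t 16.55 at [0.6115 0.2167 0.1169] rpy [1.7999e+02 7.0000e-02 5.9500e+00] w 0.0438 F [ 1.7 -0.6 -2.2]
(0.611, 0.2191, 0.12, 5.95) turn [0.01, 0.07, -0.0] shift [-0.0003, -0.0024, -0.0031] rows>= 1
(0.611, 0.2191, 0.063, 5.95) turn [0.01, 0.07, -0.0] shift [-0.0002, -0.0024, 0.0539] rows>= 2
```

View pics/side12.png

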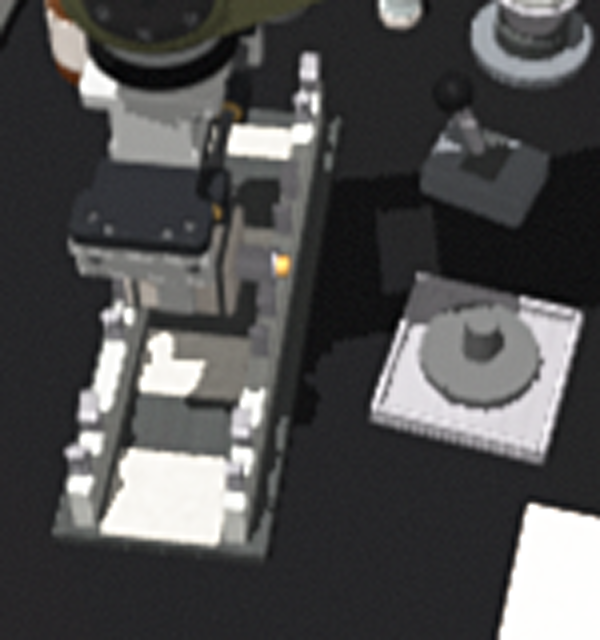

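Call:
send_rows([
  [0, 0, 0, 0, -0.0024, 0.01, -0.5],
  [0, 0, 0, 0, -0.0024, 0.02, -0.5],
  [0, 0, 0, 0, -0.0024, 0.025, -0.5],
  [0, 0, 0, 0, -0.0024, 0.03, -0.5],
])

```text
time_s: 17.0
ee_pos: [0.6113, 0.2192, 0.0867]
eef_rot: [3.142, 0.0, 0.104]
force: [0.3, 0.9, -1.7]
grip_width: 0.0434
```

Call:
send_rows([
  [0, 0, 0, 0, 0, 0.004, -0.5],
  [0, 0, 0, 0, 0, 0.007, -0.5],
  [0, 0, 0, 0, 0, 0.01, -0.5],
])

```text
time_s: 17.3
ee_pos: [0.6117, 0.2192, 0.0774]
eef_rot: [3.142, -0.001, 0.104]
force: [-0.5, -1.5, 4.1]
grip_width: 0.0439
```

Call:
send_rows([
  [0, 0, 0, 0, 0, 0.003, -0.5],
  [0, 0, 0, 0, 0, 0.006, -0.5],
  [0, 0, 0, 0, 0, 0.009, -0.5],
  [0, 0, 0, 0, 0, 0.012, -0.5],
  [0, 0, 0, 0, 0, 0.0145, -0.5],
  [0, 0, 0, 0, 0, 0.0145, -0.5],
])

```text
time_s: 17.9
ee_pos: [0.6113, 0.2192, 0.063]
eef_rot: [3.141, 0.0, 0.104]
force: [-3.7, -1.8, 6.9]
grip_width: 0.0437
```

```bash
python3 - <<'E'
from meas import *
from plan import goto
goto((.611,.2191,.063,5.95))
c=cam("side"); crop(c,180,180,330,340,4,"pics/side13.png")
E
```

```text
t 17.9 at [0.6113 0.2192 0.063 ] rpy [1.7999e+02 3.0000e-02 5.9500e+00] w 0.0437 F [-3.7 -1.8  6.9]
(0.611, 0.2191, 0.063, 5.95) turn [0.01, 0.03, 0.0] shift [-0.0003, 0.0, -0.0] rows>= 1
```

View pics/side13.png

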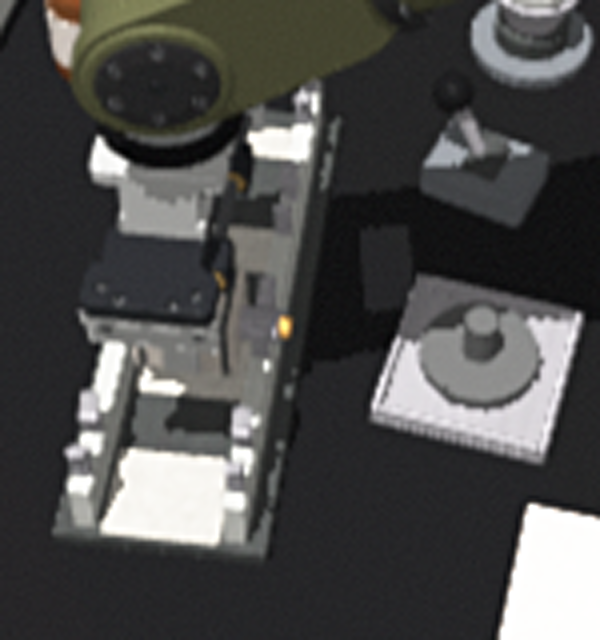

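Call:
send_rows([
  [0, 0, 0, 0, 0, 0.0005, 0.3],
  [0, 0, 0, 0, 0, 0.0005, 0.3],
  [0, 0, 0, 0, 0, 0.0005, 0.3],
  [0, 0, 0, 0, 0, 0.0, 0.3],
  [0, 0, 0, 0, 0, -0.05, 0.3],
  [0, 0, 0, 0, 0, -0.1, 0.3],
  [0, 0, 0, 0, 0, -0.14, 0.3],
])

```text
time_s: 18.65
ee_pos: [0.6115, 0.2194, 0.2057]
eef_rot: [-3.141, -0.002, 0.104]
force: [0.1, 0.0, -0.1]
grip_width: 0.0614
```

```bash
cat >> meas.py <<'E'
def report(c):
    for h,m,r,nn,k in carts(c):
        if len(nn)==2:
            d=nn[0]-nn[1]; print("h",h.round(3),"ctr",((nn[0]+nn[1])/2).round(4),"len",np.hypot(*d).round(4),"ang",np.degrees(np.arctan2(d[1],d[0])).round(1))
ST={1:(.6296,.0404),2:(.6203,.1297),3:(.6110,.2191),4:(.6018,.3084)}
def rack(c):
    W=c["W"]; p=c["pixels"].astype(int)
    o=(p[...,0]-p[...,2]>50)&(W[...,0]>.5)&(W[...,0]<.70)&(W[...,1]>-.03)&(W[...,1]<.36)&(W[...,2]>.03)
    q=[]
    for k in cc(o,3):
        v,u=np.nonzero(k); q.append(np.r_[ray(c,u.mean(),v.mean(),.06)[:2],np.median(W[k][:,2])])
    print("nipples at",np.round(q,4).tolist())
    for i,(x,y) in ST.items():
        m=(abs(W[...,0]-x)<.02)&(abs(W[...,1]-y)<.011)
        z=W[m][:,2]; z=z[z>.04]
        if len(z)>20: print("st",i,"top z",np.median(z).round(4),"expect",.06+.005*(i+1)+.002+(i-1)*0,len(z))
E
python3 - <<'E'
from meas import *
from plan import goto
goto((.6015,-.379,.2,15.5),(.6137,-.2347,.2,1.8))
for n in("side","top"):
    c=cam(n); print(n); report(c); rack(c)
    if n=="side": crop(c,180,180,330,340,4,"pics/side14.png")
E
```

```text
t 18.65 at [0.6115 0.2194 0.2057] rpy [-1.7997e+02 -1.1000e-01  5.9600e+00] w 0.0614 F [ 0.1  0.  -0.1]
(0.6015, -0.379, 0.2, 15.5) turn [-0.02, -0.11, -9.54] shift [-0.0721, 0.5941, 0.0053] rows>= 12
(0.6137, -0.2347, 0.2, 1.8) turn [-0.03, -0.11, 4.16] shift [-0.045, 0.4518, 0.0054] rows>= 10
side
nipples at [[0.6691, 0.2238, 0.0668], [0.5573, 0.2142, 0.0628]]
st 3 top z 0.4901 expect 0.082 334
st 4 top z 0.3186 expect 0.087 342
top
h 0.037 ctr [ 0.6141 -0.2355] len 0.1139 ang 1.5
h 0.057 ctr [ 0.6018 -0.3801] len 0.114 ang 15.8
h 0.027 ctr [ 0.4554 -0.3615] len 0.113 ang 8.5
nipples at [[0.6687, 0.2249, 0.3344]]
st 2 top z 0.3344 expect 0.077 87
st 3 top z 0.4999 expect 0.082 287
```

View pics/side14.png

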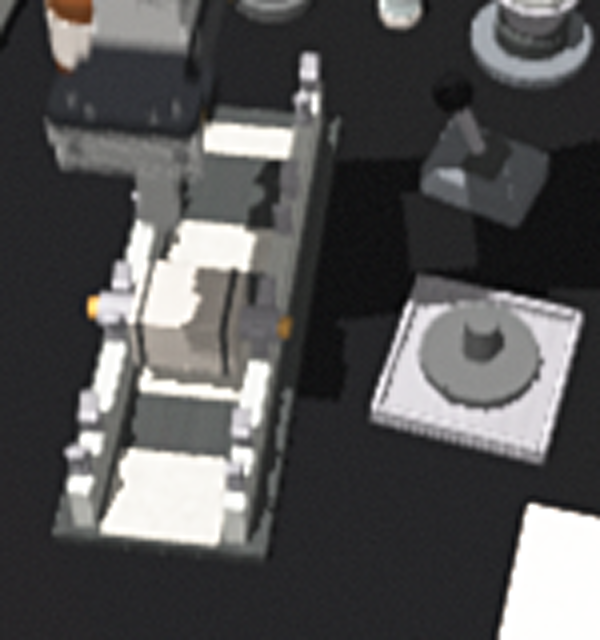

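Call:
send_rows([
  [0, 0, 0, -0.072, 0.594, 0, 0.3],
  [0, 0, -3, -0.072, 0.594, 0, 0.3],
  [0, 0, -6, -0.072, 0.594, 0, 0.7],
  [0, 0, -9.5, -0.072, 0.594, 0, 0.7],
  [0, 0, -9.5, -0.072, 0.594, 0, 0.7],
  [0, 0, -9.5, -0.072, 0.594, 0, 0.7],
  [0, 0, -9.5, -0.072, 0.594, 0, 0.7],
  [0, 0, -9.5, -0.072, 0.594, 0, 0.7],
])

```text
time_s: 19.55
ee_pos: [0.6042, -0.1826, 0.202]
eef_rot: [-3.141, 0.0, 0.27]
force: [-0.1, 0.1, 0.5]
grip_width: 0.0795
```

```bash
python3 - <<'E'
from meas import *
from plan import goto
goto((.6015,-.379,.2,15.5))
E
```

```text
t 19.55 at [ 0.6042 -0.1826  0.202 ] rpy [-1.7997e+02  3.0000e-02  1.5460e+01] w 0.0795 F [-0.1  0.1  0.5]
(0.6015, -0.379, 0.2, 15.5) turn [-0.03, 0.03, -0.04] shift [-0.055, 0.1886, 0.002] rows>= 4
```

Call:
send_rows([
  [0, 0, 0, -0.055, 0.1886, 0, 0.7],
  [0, 0, 0, -0.055, 0.1886, 0, 0.7],
  [0, 0, 0, -0.055, 0.1886, 0, 0.7],
  [0, 0, 0, -0.055, 0.1886, 0, 0.7],
  [0, 0, 0, -0.055, 0.1886, 0.05, 0.7],
  [0, 0, 0, -0.055, 0.1886, 0.1, 0.7],
  [0, 0, 0, -0.055, 0.1886, 0.1, 0.7],
  [0, 0, 0, -0.055, 0.1886, 0.1, 0.7],
])

```text
time_s: 20.35
ee_pos: [0.6022, -0.377, 0.1033]
eef_rot: [-3.141, 0.0, 0.27]
force: [1.4, -0.1, 1.2]
grip_width: 0.0799
```

```bash
python3 - <<'E'
from meas import *
from plan import goto
goto((.6015,-.379,.03,15.5))
for n in("side","top"):
    c=cam(n); print(n); report(c); rack(c)
    crop(c,180,80,400,330,2.4,f"pics/{n}15.png")
E
```

```text
t 20.35 at [ 0.6022 -0.377   0.1033] rpy [-1.7997e+02  2.0000e-02  1.5470e+01] w 0.0799 F [ 1.4 -0.1  1.2]
(0.6015, -0.379, 0.03, 15.5) turn [-0.03, 0.02, -0.03] shift [-0.0011, 0.0018, 0.0733] rows>= 2
side
h 0.056 ctr [ 0.6013 -0.3778] len 0.1114 ang 15.3
h 0.026 ctr [ 0.4553 -0.3584] len 0.1112 ang 7.9
h 0.036 ctr [ 0.6134 -0.2338] len 0.1127 ang 2.1
nipples at [[0.6691, 0.2238, 0.0666], [0.5572, 0.213, 0.0645]]
st 3 top z 0.0828 expect 0.082 139
top
h 0.037 ctr [ 0.6141 -0.2355] len 0.1139 ang 1.5
nipples at [[0.6694, 0.2252, 0.0668], [0.5576, 0.2128, 0.0661]]
st 3 top z 0.0829 expect 0.082 115
```

View pics/side15.png

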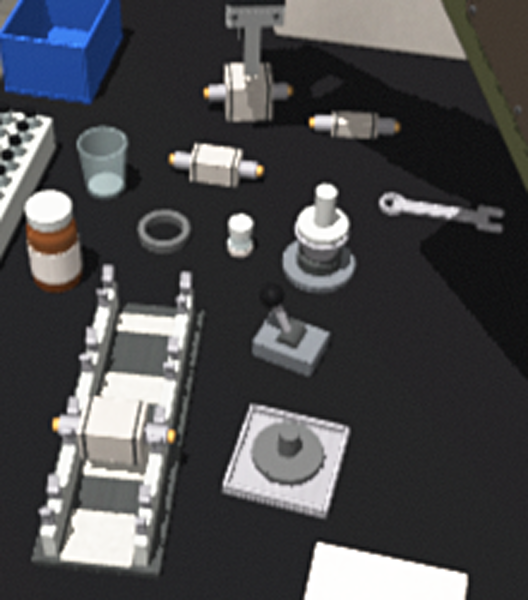

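Call:
send_rows([
  [0, 0, 0, -0.001, 0.0015, 0.04, 0.7],
  [0, 0, 0, -0.001, 0.0015, 0.066, 0.7],
  [0, 0, 0, -0.001, 0.0015, 0.073, 0.7],
  [0, 0, 0, -0.001, 0.0015, 0.073, 0.2],
  [0, 0, 0, -0.001, 0.0015, 0.073, -0.3],
  [0, 0, 0, -0.001, 0.0015, 0.073, -0.3],
  [0, 0, 0, -0.001, 0.0015, 0.073, -0.3],
  [0, 0, 0, -0.001, 0.0015, 0.073, -0.3],
])

```text
time_s: 21.25
ee_pos: [0.6021, -0.379, 0.0315]
eef_rot: [3.14, -0.002, 0.27]
force: [-1.2, 1.0, 6.8]
grip_width: 0.0537
```

Call:
send_rows([
  [0, 0, 0, 0, 0, 0, -0.3],
  [0, 0, 0, 0, 0, -0.05, -0.3],
  [0, 0, 0, 0, 0, -0.1, -0.3],
  [0, 0, 0, 0, 0, -0.15, -0.3],
  [0, 0, 0, 0, 0, -0.175, -0.3],
  [0, 0, 0, 0, 0, -0.175, -0.3],
])

```text
time_s: 21.85
ee_pos: [0.6024, -0.3795, 0.2098]
eef_rot: [3.136, -0.005, 0.27]
force: [-1.0, 0.2, -3.0]
grip_width: 0.0534
```

```bash
python3 - <<'E'
from meas import *
from plan import goto
goto((.600,.3082,.2,5.95))
E
```

```text
t 21.85 at [ 0.6024 -0.3795  0.2098] rpy [179.67  -0.28  15.46] w 0.0534 F [-1.   0.2 -3. ]
(0.6, 0.3082, 0.2, 5.95) turn [0.31, -0.3, 9.51] shift [0.181, -0.6635, 0.0068] rows>= 14
```

Call:
send_rows([
  [0, 0, 2, 0.181, -0.6635, 0.007, -0.3],
  [0, 0, 4, 0.181, -0.6635, 0.007, -0.3],
  [0, 0, 7, 0.181, -0.6635, 0.007, -0.3],
  [0, 0, 9.5, 0.181, -0.6635, 0.007, -0.3],
  [0, 0, 9.5, 0.181, -0.6635, 0.007, -0.3],
  [0, 0, 9.5, 0.181, -0.6635, 0.007, -0.3],
  [0, 0, 9.5, 0.181, -0.6635, 0.007, -0.3],
  [0, 0, 9.5, 0.181, -0.6635, 0.007, -0.3],
])

```text
time_s: 22.65
ee_pos: [0.599, 0.0231, 0.1986]
eef_rot: [-3.141, 0.003, 0.104]
force: [0.2, 0.1, -3.2]
grip_width: 0.0541
```

```bash
python3 - <<'E'
from meas import *
from plan import goto
goto((.600,.3082,.2,5.95))
E
```

```text
t 22.65 at [0.599  0.0231 0.1986] rpy [-1.7998e+02  1.5000e-01  5.9500e+00] w 0.0541 F [ 0.2  0.1 -3.2]
(0.6, 0.3082, 0.2, 5.95) turn [-0.02, 0.15, -0.0] shift [0.0306, -0.2834, -0.0014] rows>= 6
```

Call:
send_rows([
  [0, 0, 0, 0.0306, -0.2834, 0, -0.3],
  [0, 0, 0, 0.0306, -0.2834, 0, -0.3],
  [0, 0, 0, 0.0306, -0.2834, 0, -0.3],
  [0, 0, 0, 0.0306, -0.2834, 0, -0.3],
  [0, 0, 0, 0.0306, -0.2834, 0, -0.3],
  [0, 0, 0, 0.0306, -0.2834, 0, -0.3],
  [0, 0, 0, 0.0306, -0.2834, 0.04, -0.3],
  [0, 0, 0, 0.0306, -0.2834, 0.08, -0.3],
])

```text
time_s: 23.45
ee_pos: [0.6001, 0.3072, 0.1178]
eef_rot: [3.141, 0.001, 0.106]
force: [0.5, -0.5, -3.5]
grip_width: 0.0537
```

Call:
send_rows([
  [0, 0, 0, 0, 0, 0, -0.3],
  [0, 0, 0, 0, 0, 0, -0.3],
  [0, 0, 0, 0, 0, 0, -0.3],
])

```text
time_s: 23.75
ee_pos: [0.602, 0.3063, 0.1228]
eef_rot: [-3.141, -0.003, 0.104]
force: [0.1, 0.2, -1.5]
grip_width: 0.054
```

```bash
python3 - <<'E'
from meas import *
from plan import goto
goto((.600,.3084,.09,5.95),(.600,.3084,.0645,5.95))
E
```

```text
t 23.75 at [0.602  0.3063 0.1228] rpy [-1.7995e+02 -1.6000e-01  5.9300e+00] w 0.054 F [ 0.1  0.2 -1.5]
(0.6, 0.3084, 0.09, 5.95) turn [-0.05, -0.16, -0.02] shift [-0.0018, -0.0023, 0.0328] rows>= 1
(0.6, 0.3084, 0.0645, 5.95) turn [-0.05, -0.16, -0.02] shift [-0.0019, -0.0023, 0.0583] rows>= 2
```

Call:
send_rows([
  [0, 0, 0, -0.001, -0.002, 0.015, -0.3],
  [0, 0, 0, -0.001, -0.002, 0.028, -0.3],
  [0, 0, 0, -0.001, -0.002, 0.034, -0.3],
  [0, 0, 0, -0.001, -0.002, 0.038, -0.3],
  [0, 0, 0, -0.001, -0.002, 0.042, -0.3],
  [0, 0, 0, -0.001, -0.002, 0.044, -0.3],
])

```text
time_s: 24.35
ee_pos: [0.6003, 0.3082, 0.0773]
eef_rot: [-3.141, -0.001, 0.104]
force: [-0.3, -0.6, 5.0]
grip_width: 0.0537
```

Call:
send_rows([
  [0, 0, 0, 0, 0, 0.003, -0.3],
  [0, 0, 0, 0, 0, 0.006, -0.3],
  [0, 0, 0, 0, 0, 0.009, -0.3],
  [0, 0, 0, 0, 0, 0.012, -0.3],
  [0, 0, 0, 0, 0, 0.013, -0.3],
  [0, 0, 0, 0, 0, 0.013, -0.3],
])

```text
time_s: 24.95
ee_pos: [0.5998, 0.308, 0.0643]
eef_rot: [3.141, 0.0, 0.104]
force: [-5.7, -2.6, 9.3]
grip_width: 0.0535
```

Call:
send_rows([
  [0, 0, 0, 0, 0, 0.0, 0.45],
  [0, 0, 0, 0, 0, 0.0, 0.45],
  [0, 0, 0, 0, 0, 0.0, 0.45],
  [0, 0, 0, 0, 0, 0.0, 0.45],
  [0, 0, 0, 0, 0, -0.05, 0.45],
  [0, 0, 0, 0, 0, -0.1, 0.45],
  [0, 0, 0, 0, 0, -0.14, 0.45],
  [0, 0, 0, 0, 0, -0.14, 0.45],
])

```text
time_s: 25.75
ee_pos: [0.6015, 0.3089, 0.2104]
eef_rot: [-3.138, -0.009, 0.104]
force: [0.3, -0.4, -0.8]
grip_width: 0.0679
```

```bash
python3 - <<'E'
from meas import *
from plan import goto
goto((.6137,-.2347,.2,1.8))
for n in("side","top"):
    c=cam(n); print(n); report(c); rack(c)
    crop(c,180,80,400,330,2.4,f"pics/{n}16.png")
E
```

```text
t 25.75 at [0.6015 0.3089 0.2104] rpy [-179.82   -0.54    5.96] w 0.0679 F [ 0.3 -0.4 -0.8]
(0.6137, -0.2347, 0.2, 1.8) turn [-0.2, -0.53, 4.16] shift [-0.0444, 0.5419, 0.0083] rows>= 11
side
nipples at [[0.6535, 0.0533, 0.3057], [0.5573, 0.2142, 0.0636], [0.6558, 0.3133, 0.066], [0.5448, 0.3038, 0.0634]]
st 3 top z 0.0827 expect 0.082 114
st 4 top z 0.4957 expect 0.087 409
top
h 0.037 ctr [ 0.6139 -0.2355] len 0.1143 ang 1.5
h 0.027 ctr [ 0.4555 -0.3613] len 0.1127 ang 8.4
nipples at [[0.6694, 0.2252, 0.0682], [0.5576, 0.2128, 0.066]]
st 3 top z 0.0854 expect 0.082 214
st 4 top z 0.4939 expect 0.087 275
```

View pics/side16.png

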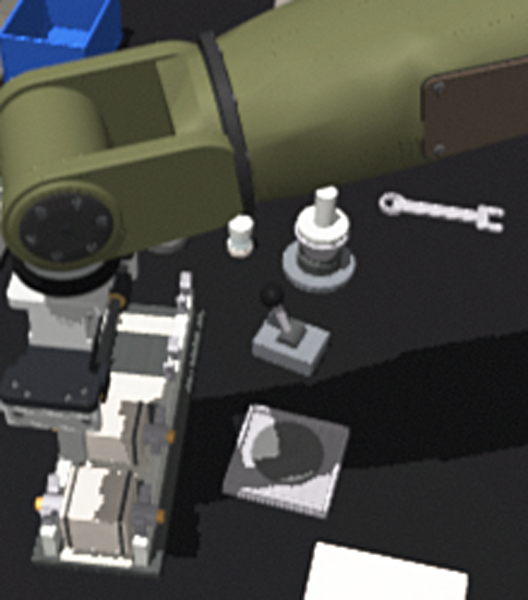

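Call:
send_rows([
  [0, 0, 1, -0.0444, 0.5419, 0.005, 0.45],
  [0, 0, 2, -0.0444, 0.5419, 0.005, 0.45],
  [0, 0, 4.2, -0.0444, 0.5419, 0.005, 0.45],
  [0, 0, 4.2, -0.0444, 0.5419, 0.005, 0.45],
  [0, 0, 4.2, -0.0444, 0.5419, 0.005, 0.45],
  [0, 0, 4.2, -0.0444, 0.5419, 0.005, 0.45],
  [0, 0, 4.2, -0.0444, 0.5419, 0.005, 0.45],
  [0, 0, 4.2, -0.0444, 0.5419, 0.005, 0.45],
])

```text
time_s: 26.65
ee_pos: [0.6078, -0.0937, 0.1979]
eef_rot: [-3.141, 0.003, 0.031]
force: [0.4, -0.1, -0.2]
grip_width: 0.0686
```

```bash
python3 - <<'E'
from meas import *
from plan import goto
goto((.6137,-.2347,.2,1.8))
c=dict(np.load("top0.npz"));W=c["W"];q=W.reshape(-1,3)
k=q[(q[:,0]>.675)&(q[:,0]<.80)&(q[:,1]>-.27)&(q[:,1]<-.12)&(q[:,2]>.05)&(q[:,2]<.08)]
print(len(k),k.min(0) if len(k) else 0,k.max(0) if len(k) else 0)
E
```

```text
t 26.65 at [ 0.6078 -0.0937  0.1979] rpy [-1.7996e+02  1.7000e-01  1.7600e+00] w 0.0686 F [ 0.4 -0.1 -0.2]
(0.6137, -0.2347, 0.2, 1.8) turn [-0.04, 0.17, -0.04] shift [0.0015, 0.1411, -0.0022] rows>= 3
166 [ 0.71258224 -0.21199998  0.05017632] [ 0.7723997  -0.15475436  0.07531523]
```

Beaker is clear (x > 0.712).

Call:
send_rows([
  [0, 0, 0, 0.0015, 0.1411, 0, 0.45],
  [0, 0, 0, 0.0015, 0.1411, 0, 0.45],
  [0, 0, 0, 0.0015, 0.1411, 0, 0.45],
  [0, 0, 0, 0.0015, 0.1411, 0.05, 0.45],
  [0, 0, 0, 0.0015, 0.1411, 0.1, 0.45],
  [0, 0, 0, 0.0015, 0.1411, 0.1, 0.45],
  [0, 0, 0, 0.0015, 0.1411, 0.1, 0.45],
  [0, 0, 0, 0.0015, 0.1411, 0.1, 0.45],
])

```text
time_s: 27.45
ee_pos: [0.6157, -0.2329, 0.1026]
eef_rot: [3.14, -0.003, 0.031]
force: [0.4, 0.5, -0.1]
grip_width: 0.0679
```

```bash
python3 - <<'E'
from meas import *
from plan import goto
goto((.6137,-.2347,.0245,1.8))
for n in("side","top"):
    c=cam(n); print(n); report(c); rack(c)
E
```

```text
t 27.45 at [ 0.6157 -0.2329  0.1026] rpy [ 1.7992e+02 -1.7000e-01  1.7800e+00] w 0.0679 F [ 0.4  0.5 -0.1]
(0.6137, -0.2347, 0.0245, 1.8) turn [0.08, -0.17, -0.02] shift [-0.0023, 0.0016, 0.0781] rows>= 2
side
h 0.026 ctr [ 0.4549 -0.3589] len 0.112 ang 8.3
h 0.036 ctr [ 0.6137 -0.2328] len 0.112 ang 1.2
nipples at [[0.6691, 0.2238, 0.0659], [0.5572, 0.213, 0.0647], [0.6558, 0.3133, 0.0664], [0.5447, 0.3029, 0.0653]]
st 3 top z 0.0826 expect 0.082 138
st 4 top z 0.0877 expect 0.087 165
top
nipples at [[0.6694, 0.2252, 0.0671], [0.6565, 0.3122, 0.0658], [0.5576, 0.2128, 0.064], [0.5445, 0.3011, 0.0661]]
st 3 top z 0.0827 expect 0.082 119
st 4 top z 0.0877 expect 0.087 118
```

Call:
send_rows([
  [0, 0, 0, -0.002, 0.0015, 0.04, 0.45],
  [0, 0, 0, -0.002, 0.0015, 0.07, 0.45],
  [0, 0, 0, -0.002, 0.0015, 0.078, 0.45],
  [0, 0, 0, -0.002, 0.0015, 0.078, 0],
  [0, 0, 0, -0.002, 0.0015, 0.078, -0.6],
  [0, 0, 0, -0.002, 0.0015, 0.078, -0.7],
  [0, 0, 0, -0.002, 0.0015, 0.078, -0.7],
  [0, 0, 0, -0.002, 0.0015, 0.078, -0.7],
])

```text
time_s: 28.35
ee_pos: [0.613, -0.2345, 0.0229]
eef_rot: [3.141, -0.001, 0.031]
force: [-1.4, 1.4, 5.5]
grip_width: 0.0337
```

Call:
send_rows([
  [0, 0, 0, 0, 0, 0, -0.7],
  [0, 0, 0, 0, 0, -0.05, -0.7],
  [0, 0, 0, 0, 0, -0.1, -0.7],
  [0, 0, 0, 0, 0, -0.15, -0.7],
  [0, 0, 0, 0, 0, -0.175, -0.7],
  [0, 0, 0, 0, 0, -0.175, -0.7],
])

```text
time_s: 28.95
ee_pos: [0.6137, -0.2348, 0.2015]
eef_rot: [3.139, -0.006, 0.031]
force: [0.3, 0.5, -1.1]
grip_width: 0.0334
```

```bash
python3 - <<'E'
from meas import *
from plan import goto
goto((.6200,.1297,.2,5.95))
E
```

```text
t 28.95 at [ 0.6137 -0.2348  0.2015] rpy [179.83  -0.36   1.76] w 0.0334 F [ 0.3  0.5 -1.1]
(0.62, 0.1297, 0.2, 5.95) turn [0.19, -0.35, -4.19] shift [0.0174, -0.3642, 0.0005] rows>= 8
```

Call:
send_rows([
  [0, 0, -1, 0.0174, -0.3642, 0, -0.7],
  [0, 0, -2, 0.0174, -0.3642, 0, -0.7],
  [0, 0, -4.2, 0.0174, -0.3642, 0, -0.7],
  [0, 0, -4.2, 0.0174, -0.3642, 0, -0.7],
  [0, 0, -4.2, 0.0174, -0.3642, 0, -0.7],
  [0, 0, -4.2, 0.0174, -0.3642, 0, -0.7],
  [0, 0, -4.2, 0.0174, -0.3642, 0, -0.7],
  [0, 0, -4.2, 0.0174, -0.3642, 0, -0.7],
])

```text
time_s: 29.75
ee_pos: [0.6178, 0.1345, 0.195]
eef_rot: [-3.141, 0.003, 0.108]
force: [-0.2, -0.5, -1.4]
grip_width: 0.0337
```

Call:
send_rows([
  [0, 0, 0, 0, 0, 0.03, -0.7],
  [0, 0, 0, 0, 0, 0.06, -0.7],
  [0, 0, 0, 0, 0, 0.08, -0.7],
  [0, 0, 0, 0, 0, 0.08, -0.7],
  [0, 0, 0, 0, 0, 0.08, -0.7],
])

```text
time_s: 30.25
ee_pos: [0.6188, 0.1297, 0.1167]
eef_rot: [3.141, 0.001, 0.104]
force: [-0.7, 0.8, -0.6]
grip_width: 0.0338
```

```bash
python3 - <<'E'
from meas import *
from plan import goto
goto((.6195,.1297,.0659,5.95))
E
```

```text
t 30.25 at [0.6188 0.1297 0.1167] rpy [1.7999e+02 6.0000e-02 5.9300e+00] w 0.0338 F [-0.7  0.8 -0.6]
(0.6195, 0.1297, 0.0659, 5.95) turn [0.01, 0.06, -0.02] shift [0.0007, 0.0001, 0.0508] rows>= 2
```

Call:
send_rows([
  [0, 0, 0, 0, 0, 0.015, -0.7],
  [0, 0, 0, 0, 0, 0.026, -0.7],
  [0, 0, 0, 0, 0, 0.03, -0.7],
  [0, 0, 0, 0, 0, 0.033, -0.7],
  [0, 0, 0, 0, 0, 0.036, -0.7],
])

```text
time_s: 30.75
ee_pos: [0.6191, 0.1301, 0.0812]
eef_rot: [3.141, -0.001, 0.104]
force: [-0.7, -2.8, 3.9]
grip_width: 0.0339
```

Call:
send_rows([
  [0, 0, 0, 0, 0.0003, 0.003, -0.7],
  [0, 0, 0, 0, 0.0005, 0.006, -0.7],
  [0, 0, 0, 0, 0.0005, 0.009, -0.7],
  [0, 0, 0, 0, 0.0005, 0.012, -0.7],
  [0, 0, 0, 0, 0.0005, 0.015, -0.7],
  [0, 0, 0, 0, 0.0005, 0.0153, -0.7],
])

```text
time_s: 31.35
ee_pos: [0.619, 0.1296, 0.0658]
eef_rot: [3.141, -0.0, 0.104]
force: [-1.3, -2.5, 5.9]
grip_width: 0.0333
```

Call:
send_rows([
  [0, 0, 0, 0, 0, 0.0, 0.05],
  [0, 0, 0, 0, 0, 0.0, 0.05],
  [0, 0, 0, 0, 0, 0.0, 0.05],
  [0, 0, 0, 0, 0, 0.0, 0.05],
  [0, 0, 0, 0, 0, -0.05, 0.05],
  [0, 0, 0, 0, 0, -0.1, 0.05],
  [0, 0, 0, 0, 0, -0.14, 0.05],
  [0, 0, 0, 0, 0, -0.14, 0.05],
])

```text
time_s: 32.15
ee_pos: [0.6207, 0.1301, 0.212]
eef_rot: [-3.141, -0.01, 0.104]
force: [-0.3, -0.3, -0.2]
grip_width: 0.0495
```

```bash
python3 - <<'E'
from meas import *
from plan import goto
goto((.4552,-.3602,.2,8.3))
for n in("side","top"):
    c=cam(n); print(n); report(c); rack(c)
    crop(c,180,80,400,330,2.4,f"pics/{n}17.png")
E
```

```text
t 32.15 at [0.6207 0.1301 0.212 ] rpy [-179.97   -0.55    5.96] w 0.0495 F [-0.3 -0.3 -0.2]
(0.4552, -0.3602, 0.2, 8.3) turn [-0.02, -0.55, -2.34] shift [-0.2156, 0.4704, 0.0097] rows>= 11
side
h 0.027 ctr [ 0.4549 -0.3585] len 0.1119 ang 8.3
nipples at [[0.6809, -0.1855, 0.3083], [0.6755, 0.1358, 0.065], [0.5646, 0.1245, 0.0655], [0.6693, 0.224, 0.0658], [0.5572, 0.213, 0.0638], [0.6558, 0.3133, 0.0663], [0.5449, 0.3028, 0.065]]
st 2 top z 0.4961 expect 0.077 270
st 3 top z 0.3073 expect 0.082 460
st 4 top z 0.0879 expect 0.087 168
top
h 0.027 ctr [ 0.4555 -0.3614] len 0.1127 ang 8.4
nipples at [[0.6565, 0.315, 0.0647], [0.5445, 0.3011, 0.0638]]
st 1 top z 0.3305 expect 0.072 87
st 2 top z 0.4955 expect 0.077 280
st 3 top z 0.3304 expect 0.082 78
st 4 top z 0.0874 expect 0.087 121
```

View pics/side17.png

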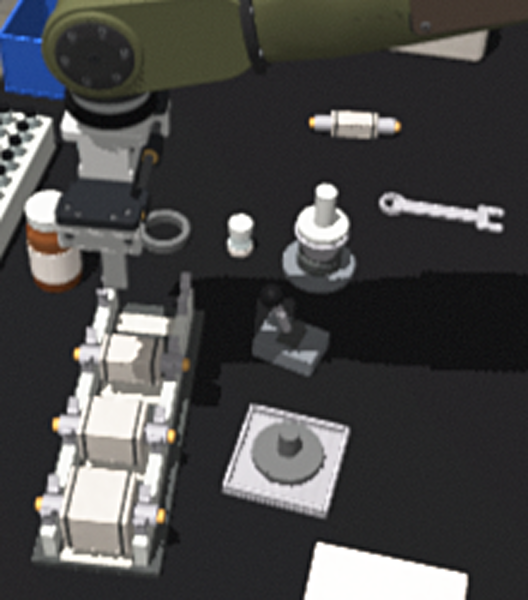

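Call:
send_rows([
  [0, 0, -1, -0.2156, 0.4704, 0.005, 0.05],
  [0, 0, -2.4, -0.2156, 0.4704, 0.005, 0.05],
  [0, 0, -2.4, -0.2156, 0.4704, 0.005, 0.05],
  [0, 0, -2.4, -0.2156, 0.4704, 0.005, 0.05],
  [0, 0, -2.4, -0.2156, 0.4704, 0.005, 0.2],
  [0, 0, -2.4, -0.2156, 0.4704, 0.005, 0.2],
  [0, 0, -2.4, -0.2156, 0.4704, 0.005, 0.2],
  [0, 0, -2.4, -0.2156, 0.4704, 0.005, 0.2],
])

```text
time_s: 33.05
ee_pos: [0.4894, -0.2507, 0.2]
eef_rot: [-3.14, 0.002, 0.146]
force: [0.7, -0.4, -0.3]
grip_width: 0.0568
```

```bash
python3 - <<'E'
from meas import *
from plan import goto
goto((.4552,-.3602,.2,8.3))
E
```

```text
t 33.05 at [ 0.4894 -0.2507  0.2   ] rpy [-1.799e+02  1.200e-01  8.360e+00] w 0.0568 F [ 0.7 -0.4 -0.3]
(0.4552, -0.3602, 0.2, 8.3) turn [-0.1, 0.12, 0.06] shift [-0.0497, 0.1034, -0.0001] rows>= 3
```

Call:
send_rows([
  [0, 0, 0, -0.0497, 0.1034, 0, 0.2],
  [0, 0, 0, -0.0497, 0.1034, 0, 0.2],
  [0, 0, 0, -0.0497, 0.1034, 0, 0.2],
  [0, 0, 0, -0.0497, 0.1034, 0.05, 0.2],
  [0, 0, 0, -0.0497, 0.1034, 0.1, 0.2],
  [0, 0, 0, -0.0497, 0.1034, 0.13, 0.2],
  [0, 0, 0, -0.0497, 0.1034, 0.13, 0.2],
  [0, 0, 0, -0.0497, 0.1034, 0.13, 0.2],
])

```text
time_s: 33.85
ee_pos: [0.4569, -0.3584, 0.0719]
eef_rot: [-3.141, 0.001, 0.146]
force: [0.5, 0.2, 0.4]
grip_width: 0.0565
```

```bash
python3 - <<'E'
from meas import *
from plan import goto
goto((.4552,-.3602,.0225,8.3))
for n in("side","top"):
    c=cam(n); print(n); report(c); rack(c)
E
```

```text
t 33.85 at [ 0.4569 -0.3584  0.0719] rpy [-1.7995e+02  4.0000e-02  8.3700e+00] w 0.0565 F [0.5 0.2 0.4]
(0.4552, -0.3602, 0.0225, 8.3) turn [-0.05, 0.04, 0.07] shift [-0.0019, 0.0016, 0.0494] rows>= 1
side
h 0.028 ctr [ 0.4552 -0.3576] len 0.1111 ang 7.9
nipples at [[0.6755, 0.1358, 0.0647], [0.5647, 0.123, 0.064], [0.6688, 0.2242, 0.0646], [0.5572, 0.213, 0.0636], [0.6558, 0.3133, 0.0655], [0.5449, 0.3028, 0.0658]]
st 2 top z 0.0779 expect 0.077 113
st 3 top z 0.083 expect 0.082 138
st 4 top z 0.0877 expect 0.087 164
top
nipples at [[0.6765, 0.1349, 0.0674], [0.6694, 0.2252, 0.0673], [0.6565, 0.315, 0.065], [0.5651, 0.124, 0.0658], [0.5576, 0.2128, 0.0671], [0.5445, 0.3011, 0.0653]]
st 2 top z 0.0775 expect 0.077 112
st 3 top z 0.0823 expect 0.082 117
st 4 top z 0.0879 expect 0.087 117
```

Call:
send_rows([
  [0, 0, 0, -0.0015, 0.0015, 0.03, 0.2],
  [0, 0, 0, -0.0015, 0.0015, 0.044, 0.2],
  [0, 0, 0, -0.0015, 0.0015, 0.0485, 0.2],
  [0, 0, 0, -0.0015, 0.0015, 0.0485, -0.2],
  [0, 0, 0, -0.0015, 0.0015, 0.0485, -0.8],
  [0, 0, 0, -0.0015, 0.0015, 0.0485, -0.9],
  [0, 0, 0, -0.0015, 0.0015, 0.0485, -0.9],
  [0, 0, 0, -0.0015, 0.0015, 0.0485, -0.9],
])

```text
time_s: 34.75
ee_pos: [0.4557, -0.3606, 0.0238]
eef_rot: [3.141, -0.001, 0.146]
force: [0.6, 0.4, 3.3]
grip_width: 0.0234
```

Call:
send_rows([
  [0, 0, 0, 0, 0, 0, -0.9],
  [0, 0, 0, 0, 0, -0.05, -0.9],
  [0, 0, 0, 0, 0, -0.1, -0.9],
  [0, 0, 0, 0, 0, -0.15, -0.9],
  [0, 0, 0, 0, 0, -0.175, -0.9],
  [0, 0, 0, 0, 0, -0.175, -0.9],
])

```text
time_s: 35.35
ee_pos: [0.4564, -0.3612, 0.2022]
eef_rot: [3.137, -0.004, 0.146]
force: [0.1, -0.1, -0.9]
grip_width: 0.0233
```

```bash
python3 - <<'E'
from meas import *
from plan import goto
goto((.6290,.0404,.2,5.95))
c=cam("side"); crop(c,180,30,400,280,2.4,"pics/side18.png")
E
```

```text
t 35.35 at [ 0.4564 -0.3612  0.2022] rpy [179.72  -0.24   8.36] w 0.0233 F [ 0.1 -0.1 -0.9]
(0.629, 0.0404, 0.2, 5.95) turn [0.28, -0.24, 2.41] shift [0.2291, -0.3723, 0.0013] rows>= 9
```

View pics/side18.png

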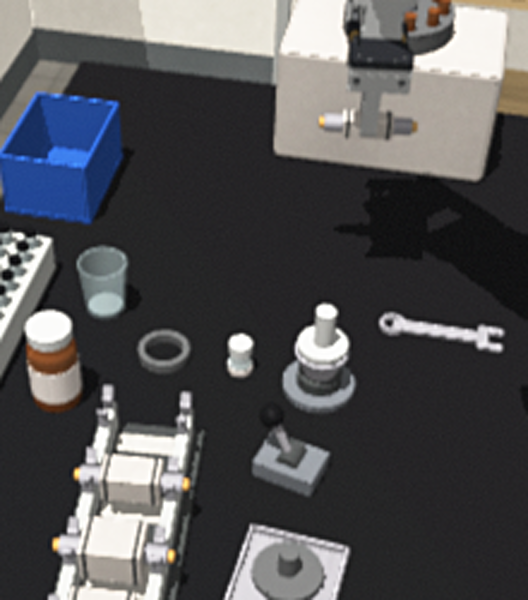

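Call:
send_rows([
  [0, 0, 1, 0.2291, -0.3723, 0, -0.9],
  [0, 0, 2.4, 0.2291, -0.3723, 0, -0.9],
  [0, 0, 2.4, 0.2291, -0.3723, 0, -0.9],
  [0, 0, 2.4, 0.2291, -0.3723, 0, -0.9],
  [0, 0, 2.4, 0.2291, -0.3723, 0, -0.9],
  [0, 0, 2.4, 0.2291, -0.3723, 0, -0.9],
  [0, 0, 2.4, 0.2291, -0.3723, 0, -0.9],
  [0, 0, 2.4, 0.2291, -0.3723, 0, -0.9],
])

```text
time_s: 36.2
ee_pos: [0.6131, 0.0091, 0.1958]
eef_rot: [-3.141, 0.003, 0.104]
force: [1.4, 0.2, -1.1]
grip_width: 0.0234
```

```bash
python3 - <<'E'
from meas import *
from plan import goto
goto((.6290,.0404,.2,5.95))
E
```

```text
t 36.2 at [0.6131 0.0091 0.1958] rpy [-179.97    0.2     5.96] w 0.0234 F [ 1.4  0.2 -1.1]
(0.629, 0.0404, 0.2, 5.95) turn [-0.03, 0.2, 0.01] shift [0.019, -0.0295, -0.0043] rows>= 1
```

Call:
send_rows([
  [0, 0, 0, 0.019, -0.0295, 0, -0.9],
  [0, 0, 0, 0.019, -0.0295, 0.03, -0.9],
  [0, 0, 0, 0.019, -0.0295, 0.06, -0.9],
  [0, 0, 0, 0.019, -0.0295, 0.075, -0.9],
  [0, 0, 0, 0.019, -0.0295, 0.075, -0.9],
  [0, 0, 0, 0.019, -0.0295, 0.075, -0.9],
  [0, 0, 0, 0.019, -0.0295, 0.075, -0.9],
])

```text
time_s: 36.9
ee_pos: [0.6298, 0.0382, 0.1247]
eef_rot: [3.141, -0.002, 0.104]
force: [0.2, 0.6, -0.5]
grip_width: 0.0234
```

```bash
python3 - <<'E'
from meas import *
from plan import goto
goto((.6290,.0402,.0718,5.95))
E
```

```text
t 36.9 at [0.6298 0.0382 0.1247] rpy [ 1.7999e+02 -1.2000e-01  5.9400e+00] w 0.0234 F [ 0.2  0.6 -0.5]
(0.629, 0.0402, 0.0718, 5.95) turn [0.01, -0.12, -0.01] shift [-0.0007, -0.0021, 0.0529] rows>= 2
```

Call:
send_rows([
  [0, 0, 0, -0.0005, -0.002, 0.015, -0.9],
  [0, 0, 0, -0.0005, -0.002, 0.026, -0.9],
  [0, 0, 0, -0.0005, -0.002, 0.032, -0.9],
  [0, 0, 0, -0.0005, -0.002, 0.035, -0.9],
  [0, 0, 0, -0.0005, -0.002, 0.038, -0.9],
])

```text
time_s: 37.4
ee_pos: [0.6288, 0.0401, 0.0855]
eef_rot: [3.141, -0.001, 0.104]
force: [-0.7, -1.5, 6.3]
grip_width: 0.0233
```

Call:
send_rows([
  [0, 0, 0, 0, 0.0003, 0.003, -0.9],
  [0, 0, 0, 0, 0.0003, 0.006, -0.9],
  [0, 0, 0, 0, 0.0003, 0.009, -0.9],
  [0, 0, 0, 0, 0.0003, 0.012, -0.9],
  [0, 0, 0, 0, 0.0003, 0.0137, -0.9],
  [0, 0, 0, 0, 0.0003, 0.0137, -0.9],
])

```text
time_s: 38.0
ee_pos: [0.6285, 0.04, 0.0717]
eef_rot: [3.142, 0.0, 0.104]
force: [-1.9, -1.4, 3.9]
grip_width: 0.0237
```

Call:
send_rows([
  [0, 0, 0, 0, 0, 0.0, -0.2],
  [0, 0, 0, 0, 0, 0.0, -0.2],
  [0, 0, 0, 0, 0, 0.0, -0.2],
  [0, 0, 0, 0, 0, 0.0, -0.2],
  [0, 0, 0, 0, 0, -0.05, -0.2],
  [0, 0, 0, 0, 0, -0.1, -0.2],
  [0, 0, 0, 0, 0, -0.13, -0.2],
  [0, 0, 0, 0, 0, -0.13, -1],
])

```text
time_s: 38.8
ee_pos: [0.63, 0.0401, 0.2067]
eef_rot: [3.141, -0.008, 0.104]
force: [0.1, -0.1, 0.8]
grip_width: 0.0327
```

```bash
python3 - <<'E'
from meas import *
from plan import goto
goto((.525,.0216,.2,-13.8))
E
```

```text
t 38.8 at [0.63   0.0401 0.2067] rpy [179.96  -0.45   5.96] w 0.0327 F [ 0.1 -0.1  0.8]
(0.525, 0.0216, 0.2, -13.8) turn [-0.03, -0.45, 19.76] shift [-0.1064, 0.0075, 0.0058] rows>= 3
```

Call:
send_rows([
  [0, 0, 7, -0.1064, 0.0075, 0.003, -1],
  [0, 0, 14, -0.1064, 0.0075, 0.003, -1],
  [0, 0, 19.8, -0.1064, 0.0075, 0.003, -1],
  [0, 0, 19.8, -0.1064, 0.0075, 0.003, -1],
  [0, 0, 19.8, -0.1064, 0.0075, 0.003, -1],
  [0, 0, 19.8, -0.1064, 0.0075, 0.003, -1],
])

```text
time_s: 39.4
ee_pos: [0.5243, 0.0216, 0.1982]
eef_rot: [3.142, 0.0, -0.239]
force: [0.4, -0.0, -0.0]
grip_width: 0.0005
```

```bash
python3 - <<'E'
from meas import *
from plan import goto
goto((.525,.0216,.2,-13.8),(.525,.0216,.084,-13.8),(.466,.0342,.084,-13.8))
for n in("side","top"):
    c=cam(n); print(n); report(c); rack(c)
    W=c["W"].reshape(-1,3)
    def b(x0,x1,y0,y1,z0,z1):
        q=W[(W[:,0]>x0)&(W[:,0]<x1)&(W[:,1]>y0)&(W[:,1]<y1)&(W[:,2]>z0)&(W[:,2]<z1)]
        return (len(q),)+tuple(np.round(v,1) for v in cv2.minEnclosingCircle((q[:,:2]*1000).astype(np.float32))) if len(q) else 0
    print("ball",b(.42,.53,-.01,.06,.068,.1),"stemtop",b(.43,.49,-.14,-.06,.105,.125),"collar",b(.42,.5,-.14,-.06,.066,.078),"knob",b(.4,.5,.13,.22,.038,.06))
    crop(c,180,80,400,330,2.4,f"pics/{n}19.png")
E
```

```text
t 39.4 at [0.5243 0.0216 0.1982] rpy [ 1.80e+02  1.00e-02 -1.37e+01] w 0.0005 F [ 0.4 -0.  -0. ]
(0.525, 0.0216, 0.2, -13.8) turn [0.0, 0.01, 0.1] shift [0.0007, -0.0001, -0.0018] rows>= 1
(0.525, 0.0216, 0.084, -13.8) turn [0.0, 0.01, 0.1] shift [0.0007, -0.0001, 0.1142] rows>= 3
(0.466, 0.0342, 0.084, -13.8) turn [0.0, 0.01, 0.1] shift [-0.0596, 0.0016, 0.1142] rows>= 3
side
nipples at [[0.5484, -0.2306, 0.2944], [0.6852, 0.0448, 0.0642], [0.5743, 0.0338, 0.0648], [0.6755, 0.1358, 0.0647], [0.5647, 0.123, 0.0642], [0.6691, 0.2238, 0.0654], [0.5572, 0.213, 0.0635], [0.6558, 0.3133, 0.0663], [0.5449, 0.3028, 0.0652]]
st 1 top z 0.0723 expect 0.072 116
st 2 top z 0.0779 expect 0.077 113
st 3 top z 0.0829 expect 0.082 129
st 4 top z 0.0879 expect 0.087 162
ball (82, array([495.8,  28.8]), np.float64(12.5)) stemtop (68, array([ 460.6, -100.5]), np.float64(12.1)) collar (201, array([ 464.3, -100.6]), np.float64(30.9)) knob (71, array([448.6, 175.8]), np.float64(10.8))
top
nipples at [[0.6861, 0.0451, 0.067], [0.6763, 0.1355, 0.0658], [0.6694, 0.2252, 0.0683], [0.6565, 0.3136, 0.0638], [0.5636, 0.1261, 0.1929], [0.5576, 0.2128, 0.066], [0.5445, 0.3011, 0.0656]]
st 2 top z 0.0777 expect 0.077 113
st 3 top z 0.0828 expect 0.082 116
st 4 top z 0.0877 expect 0.087 118
ball 0 stemtop (57, array([ 460.8, -102.8]), np.float64(10.9)) collar (121, array([ 462.1, -105.3]), np.float64(27.3)) knob (43, array([449.1, 174.5]), np.float64(10.0))
```

View pics/side19.png

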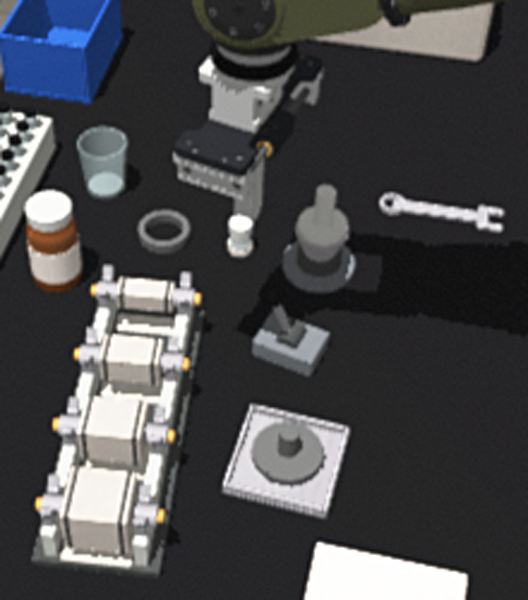

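Call:
send_rows([
  [0, 0, 0, 0.0005, 0, 0.05, -1],
  [0, 0, 0, 0.0005, 0, 0.1, -1],
  [0, 0, 0, 0.0005, 0, 0.1142, -1],
  [0, 0, 0, 0.0005, 0, 0.1142, -1],
  [0, 0, 0, 0.0005, 0, 0.1142, -1],
])

```text
time_s: 40.0
ee_pos: [0.5246, 0.0214, 0.085]
eef_rot: [-3.141, -0.001, -0.241]
force: [-1.0, -0.6, -0.5]
grip_width: 0.0002
```

Call:
send_rows([
  [0, 0, 0, -0.008, 0, 0, -1],
  [0, 0, 0, -0.016, 0, 0, -1],
  [0, 0, 0, -0.024, 0.0, 0, -1],
  [0, 0, 0, -0.032, 0.001, 0, -1],
  [0, 0, 0, -0.04, 0.001, 0, -1],
  [0, 0, 0, -0.046, 0.001, 0, -1],
  [0, 0, 0, -0.05, 0.001, 0, -1],
])

```text
time_s: 40.7
ee_pos: [0.4745, 0.0325, 0.0843]
eef_rot: [3.142, 0.0, -0.241]
force: [0.1, -0.6, -1.1]
grip_width: 0.0003
```

```bash
python3 - <<'E'
from meas import *
from plan import goto
goto((.466,.0342,.084,-13.8))
c=cam("side"); crop(c,250,160,350,260,6,"pics/side20.png")
W=c["W"];p=c["pixels"].astype(int)
m=(p.max(-1)<45)&(W[...,2]>.06)&(W[...,2]<.1)&(abs(W[...,0]-.47)<.06)&(abs(W[...,1]-.035)<.03)
print(m.sum(),W[m].mean(0).round(4))
E
```

```text
t 40.7 at [0.4745 0.0325 0.0843] rpy [ 1.800e+02  2.000e-02 -1.384e+01] w 0.0003 F [ 0.1 -0.6 -1.1]
(0.466, 0.0342, 0.084, -13.8) turn [0.0, 0.02, -0.04] shift [-0.0087, 0.0004, 0.0003] rows>= 1
80 [0.4524 0.0428 0.086 ]
```

View pics/side20.png

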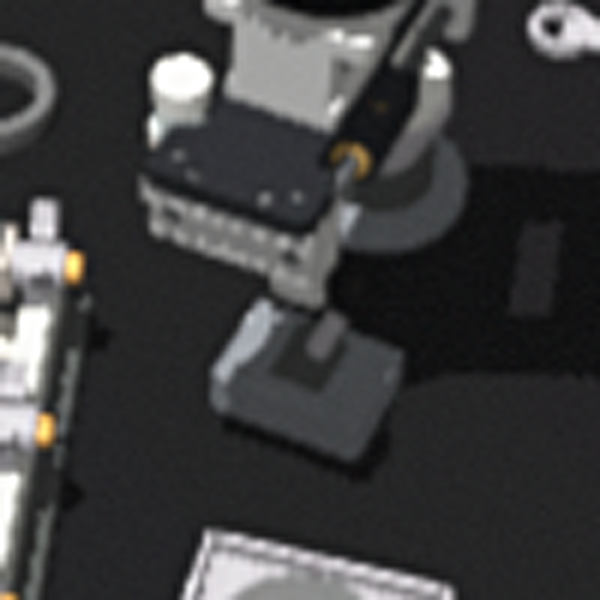

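Call:
send_rows([
  [0, 0, 0, -0.004, 0, 0, -1],
  [0, 0, 0, -0.007, 0, 0, -1],
  [0, 0, 0, -0.009, 0, 0, -1],
  [0, 0, 0, -0.0095, 0, 0, -1],
])

```text
time_s: 41.15
ee_pos: [0.4658, 0.0347, 0.0843]
eef_rot: [-3.142, 0.0, -0.242]
force: [1.4, -1.5, -0.9]
grip_width: 0.0002
```

Call:
send_rows([
  [0, 0, 0, -0.001, 0, 0, -1],
  [0, 0, 0, -0.002, 0, 0, -1],
  [0, 0, 0, -0.0025, 0, 0, -1],
])

```text
time_s: 41.45
ee_pos: [0.464, 0.0351, 0.0845]
eef_rot: [-3.141, -0.001, -0.242]
force: [6.8, -2.4, -3.3]
grip_width: 0.0005
```

Call:
send_rows([
  [0, 0, 0, 0.01, 0, 0, -1],
  [0, 0, 0, 0.03, 0, 0, -1],
  [0, 0, 0, 0.035, 0, -0.02, -1],
  [0, 0, 0, 0.035, 0, -0.07, -1],
  [0, 0, 0, 0.035, 0, -0.12, -1],
  [0, 0, 0, 0.035, 0, -0.15, -1],
  [0, 0, 0, 0.035, 0, -0.15, -1],
])

```text
time_s: 42.15
ee_pos: [0.4992, 0.0268, 0.2387]
eef_rot: [-3.14, -0.006, -0.242]
force: [-0.1, -0.2, -0.2]
grip_width: 0.0006
```

```bash
python3 - <<'E'
from meas import *
from plan import goto
goto((.36,-.42,.235,-13.8))
E
```

```text
t 42.15 at [0.4992 0.0268 0.2387] rpy [-179.91   -0.37  -13.85] w 0.0006 F [-0.1 -0.2 -0.2]
(0.36, -0.42, 0.235, -13.8) turn [-0.09, -0.37, -0.05] shift [-0.0282, 0.4671, 0.0027] rows>= 10
```

Call:
send_rows([
  [0, 0, 0, -0.028, 0.467, 0, -1],
  [0, 0, 0, -0.028, 0.467, 0, -1],
  [0, 0, 0, -0.028, 0.467, 0, -1],
  [0, 0, 0, -0.028, 0.467, 0, -1],
  [0, 0, 0, -0.028, 0.467, 0, -1],
  [0, 0, 0, -0.028, 0.467, 0, -1],
  [0, 0, 0, -0.028, 0.467, 0, -1],
  [0, 0, 0, -0.028, 0.467, 0, -1],
])

```text
time_s: 42.95
ee_pos: [0.3776, -0.357, 0.2334]
eef_rot: [-3.141, 0.001, -0.242]
force: [0.4, 0.0, -0.5]
grip_width: 0.0006
```

Call:
send_rows([
  [0, 0, 0, 0, 0, 0, -1],
  [0, 0, 0, 0, 0, 0, -1],
  [0, 0, 0, 0, 0, 0, -1],
  [0, 0, 0, 0, 0, 0, -1],
  [0, 0, 0, 0, 0, 0, -1],
])

```text
time_s: 43.45
ee_pos: [0.3793, -0.3542, 0.2344]
eef_rot: [3.142, -0.0, -0.24]
force: [0.3, -0.2, 0.3]
grip_width: 0.0005
```

```bash
python3 - <<'E'
from meas import *
from plan import goto
goto()
for n in("side","top"):
    c=cam(n); print(n); rack(c)
    W=c["W"].reshape(-1,3)
    def b(x0,x1,y0,y1,z0,z1):
        q=W[(W[:,0]>x0)&(W[:,0]<x1)&(W[:,1]>y0)&(W[:,1]<y1)&(W[:,2]>z0)&(W[:,2]<z1)]
        return (len(q),)+tuple(np.round(v,1) for v in cv2.minEnclosingCircle((q[:,:2]*1000).astype(np.float32)))+((q[:,2].max()*1000).round(1),) if len(q) else 0
    print("ball",b(.40,.53,-.01,.08,.068,.1),"stemtop",b(.43,.49,-.14,-.06,.105,.125),"collar",b(.42,.5,-.14,-.06,.066,.078),"knob",b(.4,.5,.13,.22,.038,.06))
    crop(c,130,80,400,330,2.4,f"pics/{n}21.png")
E
```

```text
t 43.45 at [ 0.3793 -0.3542  0.2344] rpy [ 1.800e+02 -1.000e-02 -1.375e+01] w 0.0005 F [ 0.3 -0.2  0.3]
side
nipples at [[0.6852, 0.0448, 0.0649], [0.5743, 0.0338, 0.0651], [0.6755, 0.1358, 0.0643], [0.5647, 0.123, 0.0656], [0.6691, 0.2238, 0.0649], [0.5572, 0.213, 0.0636], [0.6558, 0.3133, 0.0663], [0.5449, 0.3028, 0.0648]]
st 1 top z 0.0721 expect 0.072 126
st 2 top z 0.0778 expect 0.077 114
st 3 top z 0.0826 expect 0.082 135
st 4 top z 0.0877 expect 0.087 168
ball (85, array([443.6,  41.1]), np.float64(12.6), np.float64(90.9)) stemtop (68, array([ 461.4, -102.1]), np.float64(13.2), np.float64(121.4)) collar (208, array([ 460.4, -102.7]), np.float64(30.9), np.float64(78.0)) knob (70, array([449.2, 176.1]), np.float64(11.3), np.float64(52.9))
top
nipples at [[0.6861, 0.0451, 0.0661], [0.6763, 0.1355, 0.0653], [0.6694, 0.2252, 0.0676], [0.6565, 0.315, 0.0655], [0.5738, 0.0334, 0.065], [0.5651, 0.124, 0.0654], [0.5576, 0.2128, 0.0659], [0.5445, 0.3011, 0.0651]]
st 1 top z 0.0732 expect 0.072 108
st 2 top z 0.078 expect 0.077 112
st 3 top z 0.0828 expect 0.082 116
st 4 top z 0.087 expect 0.087 116
ball (72, array([443.4,  39. ]), np.float64(13.0), np.float64(92.0)) stemtop (61, array([ 461. , -102.2]), np.float64(10.8), np.float64(123.0)) collar (254, array([ 461.8, -102.2]), np.float64(27.9), np.float64(77.7)) knob (43, array([449.6, 174.4]), np.float64(10.0), np.float64(52.9))
```

View pics/side21.png

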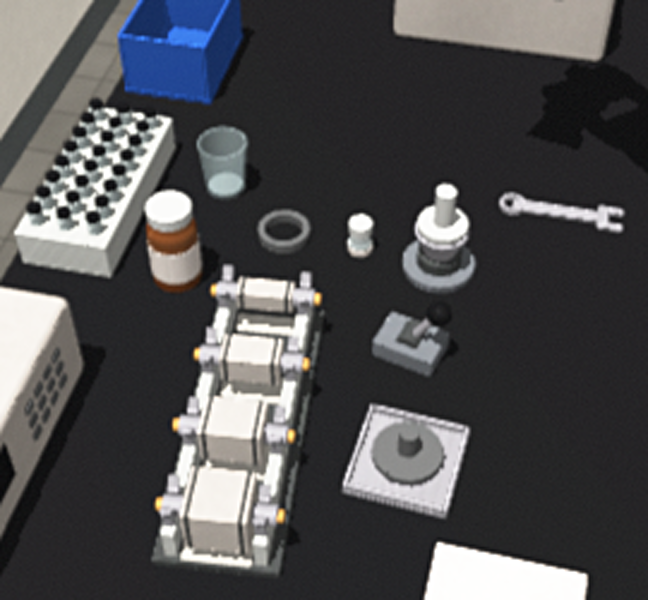

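View pics/top21.png

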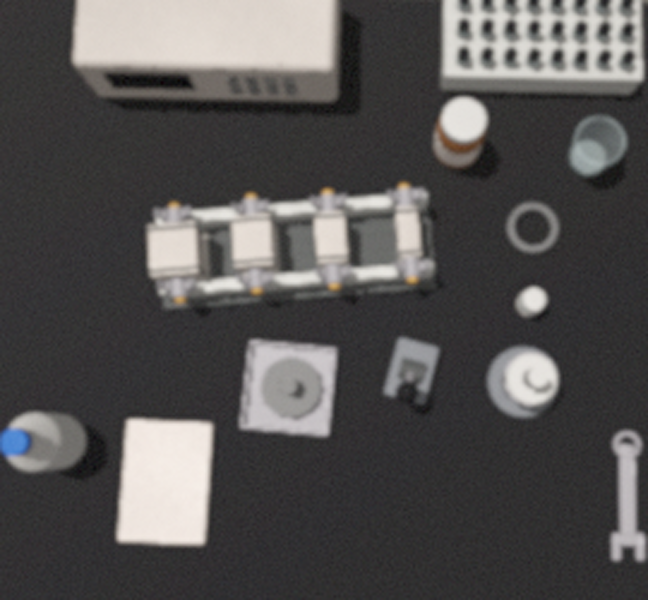

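```bash
python3 -c "
from station import ctrl
print(ctrl.hand_in())"
```

```text
the job is handed in; nothing more can be done
None
```

The job is done and handed in at about 43.5 s of simulated time; the hand-in reports no verdict.

**What I did:**
- Moved the dust cap to the dish.
- Seated the plug in the cup, lifted it 12 mm, tilted it 9.9° in the cup and let it sit home again.
- Clicked all four cartridges (all were present) onto their stations.
- Pushed the supply lever to its end stop, then moved the arm clear of everything.

**Last checks, from both cameras:**

| Item | Reading |
|---|---|
| Cap | upright in the dish, about 3 mm from its centre |
| Plug | upright, within about 1 mm of the cup axis; height only judged from the picture and from the tool height at release (about home) |
| Cartridges | within about 3 mm level, heights within about 1.5 mm, aligned within about 1° |
| Lever | ball at about (0.4435, 0.040) m, roughly 0.98 rad |
| Bystanders | look unmoved in the final pictures (not measured) |

**Where readings disagreed or something went off plan:**
- The two cameras differ by 1–2 mm in y, so I averaged them.
- Setting the cap down, the wrist force briefly reached 45 N against the 120 N limit; I backed off 2.5 mm before letting go. I could not tell whether a fingertip touched the disc.
- The lever swings mostly along x, not y as described. I opened it by pushing the ball from the side where it started to the other side, towards the robot.

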